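# Hang washed office cups on the drying rack

### The job

Two washed cups were left standing mouth-down on the tea corner's desk. First tip the rack's drip tray, which stands on its edge in front of the rack, over so that it lies flat, open side up, beneath the pegs. Then hang each cup mouth-down on a peg of its own, lowering it rather than letting it drop, so that it rests fully home and drains over the tray; do not knock a cup over or shift the tissue box, tea tin and stapler.

Things in the scene. Friction and masses are not known exactly. Their poses are not given: they have to be found in the camera images.
- rack: Cup drying rack of steel rod, fixed to the desk. Origin on the desk below the middle of its rail; x to the rack's back (away from the robot), y left along the rail, z up. Rail: 10 mm bar, 340 mm long, centre 55 mm up. Runners lie on the desk at y +-170 mm, from 135 mm in front of the rail to 40 mm behind. Three pegs rise from the rail, 110 mm apart, leaning 35 degrees from upright to the front (-x).
- peg_left_tip (a point): Tip of the left (+y) peg, about 141 mm above the desk and 60 mm in front of the rail. z points along the peg from rail to tip, y is the rack's y. The peg is a round-topped loop of 6 mm steel rod, flat in its y-z plane, 40 mm wide, narrowing over the last 20 mm to about 24 mm, 105 mm long from rail to tip. Any of the three pegs may be used, one cup to a peg.
- peg_middle_tip (a point): Tip of the middle peg, about 141 mm above the desk and 60 mm in front of the rail. z points along the peg from rail to tip, y is the rack's y. The peg is a round-topped loop of 6 mm steel rod, flat in its y-z plane, 40 mm wide, narrowing over the last 20 mm to about 24 mm, 105 mm long from rail to tip. Any of the three pegs may be used, one cup to a peg.
- peg_right_tip (a point): Tip of the right (-y) peg, about 141 mm above the desk and 60 mm in front of the rail. z points along the peg from rail to tip, y is the rack's y. The peg is a round-topped loop of 6 mm steel rod, flat in its y-z plane, 40 mm wide, narrowing over the last 20 mm to about 24 mm, 105 mm long from rail to tip. Any of the three pegs may be used, one cup to a peg.
- tray_center (a point): Centre of the loose steel drip tray, a pan 300 x 100 x 16 mm, about 0.32 kg. It starts on a long edge in front of the rack, within 0.04 rad of the rail, top edge 100 mm up. Then z is up, y along its length, x to the rack, square to its underside; the open side faces -x. Pushed some 15 mm to +x near its top it topples by itself, passes below the pegs and lands open side up (x down) between the runners.
- tall_cup_center (a point): The taller white handleless stoneware cup, 95 mm high, about 0.24 kg, mouth-down on the desk at one side of the rack (sides vary). Outside diameter 68 mm at the mouth (below), narrowing straight to 58 mm near the foot (on top; its last 6 mm bevelled to 50 mm); walls 4 mm. This point: its centre, 47.5 mm above the mouth on the axis; z points along the axis from mouth to foot (up at the start).
- tall_cup_inside (a point): Taller cup: centre of the inner face of its foot, 89 mm from the mouth plane and 6 mm from the foot's outer face; axes as the cup's. A hanging cup rests with this face on the peg's tip and may lean and shift until its inner wall meets the rods. Inside radius about 25 mm here, 30 mm at the mouth.
- short_cup_center (a point): The shorter white handleless stoneware cup, 72 mm high, about 0.2 kg, mouth-down on the desk at one side of the rack (sides vary). Outside diameter 70 mm at the mouth (below), narrowing straight to 60 mm near the foot (on top; its last 6 mm bevelled to 52 mm); walls 4 mm. This point: its centre, 36 mm above the mouth on the axis; z points along the axis from mouth to foot (up at the start).
- short_cup_inside (a point): Shorter cup: centre of the inner face of its foot, 66 mm from the mouth plane and 6 mm from the foot's outer face; axes as the cup's. A hanging cup rests with this face on the peg's tip and may lean and shift until its inner wall meets the rods. Inside radius about 26 mm here, 31 mm at the mouth.
- tissue_box: Bystander: cube-shaped cardboard tissue box, 115 x 115 x 120 mm with a paper tuft on top, on the left far side. Origin at the centre of its underside.
- tea_tin: Bystander: round dark tea tin with brass lid, 79 mm diameter, 117 mm high, on the right far side. Origin at the centre of its underside.
- stapler: Bystander: stapler, 135 x 36 x 56 mm, lying behind the rack. Origin at the centre of its underside.
There are look-alikes about, which are no part of the job. Leave any red look-alike of the part that bears short_cup_center alone. What is shaped like the part that bears tall_cup_center but purple is not meant.

How it is judged:
By the outcome, as a careful person would: the job done as asked, in the order asked, and still so for the second after the job is handed in, with the robot touching nothing.
It also fails if it takes over 70 s, if anything falls off the work surface, if the arm or the gripper's body presses on something with over 40 N, if the wrist force passes 120 N, or if a joint passes its speed limit or range.

### The arm

A 6-joint arm with a two-finger parallel gripper is mounted at the origin on the work surface. World frame = base frame: x ahead of the robot, y to its left, z up, the work surface at z = 0. Lengths are in mm, angles in rad, forces in N, time in s.
With the tool pointing down it reaches from about 250 to 725 mm from the base axis. Payload 9.7 kg.
Tool frame: the origin (TCP) lies on the centre line of the jaws, within the pads' length; the fingertips stand 22 mm ahead of it and the grasp point (between the pads) lies 3 mm ahead of it; z points along the fingers, y is the direction in which the jaws open and shut (so a half turn about z gives the same grasp; the last joint's range is limited). The gripper opens to 85 mm and grips with 20 to 120 N. Pads are 22 mm wide; open, the fingers measure 114 mm over their backs; the gripper's body (76 mm by 85 mm) begins 54 mm behind the grasp point. The pads swing forward as they close: fully open they stand 13 mm farther back than shut.
Start: joints at [-1.256, 0.087, 0.176, 1.66, 0, 1.571], TCP at [170.292, -522.97, 253.284] pointing down, gripper open.
Joint ranges: [-3.13, 3.13], [-0.85, 1.81], [-1.15, 1.24], [-2.2, 2.28], [-1.44, 1.52], [-3.14, 3.14]. Speed limits (rad/s): [2.22, 2.22, 2.57, 3.14, 3.14, 3.14].

### API

Orientations are given as a rotation vector (axis times angle).
In Python, from cell import robot gives the robot as it stands. The module is installed in compiled form; this text tells all that it offers.
- The arm moves only by the tool step_arm, never from a script. Its argument "moves" is a list of rows, each a list of 7 numbers: the turn, a rotation vector about the tool's x, y, z in degrees, then the shift along the tool's x, y, z in m, then the finger opening in m, from 0 to 0.0854. A call has 1 to 8 rows; each row shifts and turns the commanded pose from where the row before left it, along the tool's axes as they then stand; what a row does not reach is not made up. A row lasts 1/8 s, in which the tool goes at most 62.5 mm and 10.7 degrees, less where a joint would pass 70% of its speed; a pose out of reach is approached as far as the arm can. A call with a gripper value outside its range is refused whole. The fingers move at their own pace and stop on an object; "squeeze" is the grip in N (left out, the last holds). Time passes only in rows, so rows that do not move let the fingers close. It gives the time, the measured TCP pose, the force and the opening at its end, in the units of the state.
- robot.read_state(): the state, without advancing time (a new reading comes with each control period).
- robot.grab_frame(name): name is "side" or "top" or "wrist"; returns (picture, depth): 384x512x3 uint8, blue, green, red; 384x512 float32, mm along the optical axis (not along the pixel's ray), 0 where there is no reading.
- robot.camera_params(name): a dict with "camera_matrix" (3x3 intrinsics, pixels), "view" (4x4, takes a point from world to camera coordinates). Camera axes: x right, y down, z forward; pixel columns grow to the right and rows downward; lengths in mm; the calibration is good to about 2 mm. A picture is of the moment at which its call begins: read the wrist's pose just before it. camera_params takes no time and is no camera call; for the wrist camera it gives the pose at the moment of the call.
- robot.hand_in(): hands the job in, once; it reports no verdict.
The state is a dict: "time": time; "joints": joint angles; "joint_velocities": joint speeds; "tau": joint torques, N m; "ee_pos": TCP position; "tool_rot": TCP orientation; "contact_force": force on the tool from outside, world axes, zero at the start; "torque": the same for the moment, N m; "width": finger opening in mm.
Only numpy, scipy, OpenCV 4.12 (cv2) and the standard library are available. Lean on these libraries where they do the work, as an engineer would, in place of code of your own. Each camera call takes 0.05 s, during which the arm holds its last target.

## Working session

There is one attempt and no reset: what is moved stays moved. The work goes in short steps, Python scripts to look and compute and a tool call to move; the robot and the scene stay as the last step left them, time stands still between calls to the robot, and variables do not carry over. Pictures are saved under pics/ and viewed, and the job is handed in when it is done.

Besides the shell and the picture viewer there is one more tool, called after "Request:" by a JSON object that holds its "op" and its "data", one argument or row to a line. step_arm: Moves the arm, as the interface text tells. Its arguments: {"type":"object","properties":{"moves":{"type":"array"},"squeeze":{"type":"number"}},"required":["moves"]}

```bash
mkdir -p pics; cat > h.py <<'E'
import numpy as np, cv2
from cell import robot
from scipy.spatial.transform import Rotation as R
def grab(n,save=None):
    P=robot.camera_params(n); im,d=robot.grab_frame(n)
    if save: cv2.imwrite('pics/'+save+'.png',im); np.savez('pics/'+save+'.npz',im=im,d=d,K=P['camera_matrix'],V=P['view'])
    return im,d,np.array(P['camera_matrix']),np.array(P['view'])
def cloud(d,K,V):
    v,u=np.mgrid[:d.shape[0],:d.shape[1]]
    p=np.stack([(u-K[0,2])/K[0,0]*d,(v-K[1,2])/K[1,1]*d,d],-1)
    Vi=np.linalg.inv(V); w=p@Vi[:3,:3].T+Vi[:3,3]
    w[d<=0]=np.nan
    return w
def load(s):
    z=np.load('pics/'+s+'.npz'); return z['im'],z['d'],z['K'],z['V']
E
python3 - <<'E'
from h import *
print(robot.read_state())
for n in ['side','top','wrist']:
    im,d,K,V=grab(n,n+'0'); print(n,K,np.linalg.inv(V).round(3))
E
```

```text
{'time': 0.0, 'joints': array([-1.25601901e+00,  8.74855310e-02,  1.75135086e-01,  1.65977430e+00,
       -2.06074235e-06,  1.57079244e+00]), 'joint_velocities': array([ 0.00040537, -0.00045611, -0.00079239,  0.00195536,  0.00184796,
        0.00125199]), 'tau': array([-8.41813307e-04, -5.20382988e+01,  4.64809513e+01,  1.60295691e-02,
       -3.11749474e-06, -1.84142834e-06]), 'ee_pos': array([ 170.22422448, -522.79838266,  252.56952969]), 'tool_rot': array([-3.10146597e+00, -4.92212661e-01,  3.30120653e-04]), 'contact_force': array([0.07333292, 0.53131362, 0.37058167]), 'torque': array([ 0.00017166, -0.02251151,  0.04033201]), 'width': 85.55811542437398}
side [[481.9373164    0.         260.17693036]
 [  0.         481.9373164  198.80535357]
 [  0.           0.           1.        ]] [[-9.590000e-01 -1.940000e-01  2.080000e-01  2.810330e+02]
 [-2.840000e-01  6.780000e-01 -6.770000e-01  1.047604e+03]
 [-9.000000e-03 -7.090000e-01 -7.060000e-01  1.181670e+03]
 [ 0.000000e+00  0.000000e+00  0.000000e+00  1.000000e+00]]
top [[396.45725915   0.         245.40051937]
 [  0.         396.45725915 194.91026106]
 [  0.           0.           1.        ]] [[ 1.500000e-02 -9.860000e-01  1.650000e-01  4.173960e+02]
 [-1.000000e+00 -1.400000e-02  9.000000e-03  1.892900e+01]
 [-7.000000e-03 -1.650000e-01 -9.860000e-01  1.213399e+03]
 [ 0.000000e+00  0.000000e+00  0.000000e+00  1.000000e+00]]
wrist [[330.99168125   0.         253.19689247]
 [  0.         330.99168125 189.92912505]
 [  0.           0.           1.        ]] [[ 3.09000e-01 -9.10000e-01 -2.75000e-01  2.40632e+02]
 [-9.51000e-01 -2.96000e-01 -8.90000e-02 -5.01548e+02]
 [-1.00000e-03  2.89000e-01 -9.57000e-01  3.72143e+02]
 [ 0.00000e+00  0.00000e+00  0.00000e+00  1.00000e+00]]
```

View pics/top0.png

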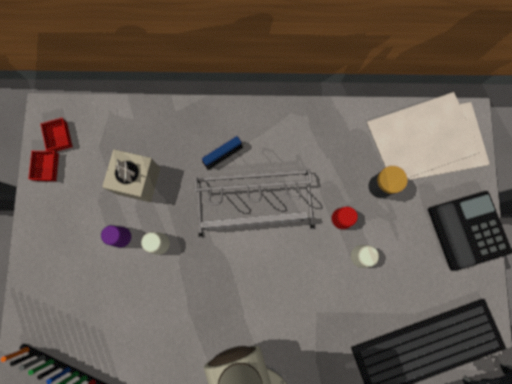

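View pics/side0.png

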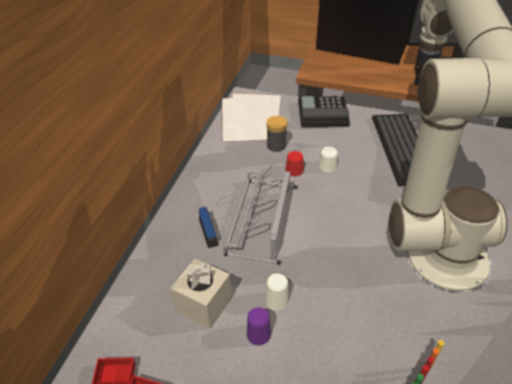

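View pics/wrist0.png

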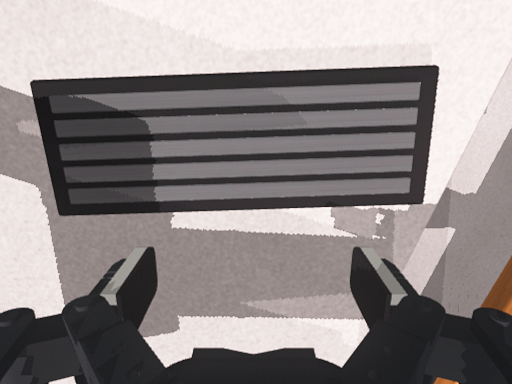

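Candidates for the tall cup are white at top (154,243) and purple at (116,236), which is not meant. For the short cup they are white at (368,257) and red at (345,217), which is to be left alone. I choose the two white ones. The tray is the bright strip at about (257,222) in front of the rack.

```bash
python3 - <<'E'
from h import *
im,d,K,V=load('top0'); w=cloud(d,K,V)
a=cv2.resize(im[160:275,185:400],None,fx=3.6,fy=3.6,interpolation=cv2.INTER_CUBIC); cv2.imwrite('pics/crop_top.png',a)
ims,ds,Ks,Vs=load('side0'); ws=cloud(ds,Ks,Vs)
a=cv2.resize(ims[140:350,190:350],None,fx=2.8,fy=2.8,interpolation=cv2.INTER_CUBIC); cv2.imwrite('pics/crop_side.png',a)
print('desk z', np.nanmedian(w[260:300,200:240,2]))
pts={}
for nm,I,W in(('top',im,w),('side',ims,ws)):
    hsv=cv2.cvtColor(I,cv2.COLOR_BGR2HSV).astype(int)
    for c,g in (('tall',(154,243)),('short',(368,257)),('purple',(116,236)),('red',(345,217)),('box',(128,175)),('tin',(392,180)),('stapler',(222,152))):
        u,v=g
        P=w[v,u]
        m=(np.hypot(W[...,0]-P[0],W[...,1]-P[1])<(90 if c in('box','stapler') else 50))&(W[...,2]>12)
        q=W[m]; top=np.percentile(q[:,2],98) if len(q) else 0
        t=q[q[:,2]>top-8]
        (cx,cy),r=cv2.minEnclosingCircle(t[:,:2].astype(np.float32))
        print(nm,c,P.round(),len(q),'top',top.round(1),'topc',t.mean(0).round(1),'circ',round(cx,1),round(cy,1),round(r,1),'bb',q.min(0).round(),q.max(0).round())
E
```

```text
desk z -0.027379885422760708
top tall [463. 283.  97.] 484 top 98.8 topc [467.8 292.5  94.8] circ 468.2 292.7 28.1 bb [437. 260.  12.] [500. 319. 101.]
top short [ 434. -321.   72.] 497 top 77.2 topc [ 439.4 -323.1   72.9] circ 439.2 -323.1 28.9 bb [ 405. -352.   12.] [ 473. -290.   79.]
top purple [481. 392.  95.] 537 top 98.4 topc [486.2 408.8  94.5] circ 486.3 408.9 28.7 bb [455. 375.  12.] [518. 437. 100.]
top red [ 547. -259.   73.] 466 top 76.6 topc [ 552.1 -266.2   72.6] circ 552.1 -265.9 29.6 bb [ 519. -296.   13.] [ 583. -234.   79.]
top box [650. 359. 128.] 2101 top 164.4 topc [660.9 366.6 163.8] circ 664.6 364.1 29.8 bb [594. 298.  12.] [728. 432. 175.]
top tin [ 648. -382.  119.] 901 top 121.4 topc [ 653.2 -385.6  117.7] circ 652.8 -386.1 39.9 bb [ 614. -427.   12.] [ 692. -347.  124.]
top stapler [739. 102.  61.] 604 top 59.8 topc [747.9 105.   55.7] circ 747.5 103.4 66.0 bb [665.  35.  12.] [792. 167.  61.]
side tall [463. 283.  97.] 678 top 99.8 topc [465.1 298.2  95.9] circ 467.3 296.4 28.9 bb [434. 267.  12.] [498. 330. 102.]
side short [ 434. -321.   72.] 366 top 77.7 topc [ 437.2 -318.4   73.4] circ 437.5 -316.5 30.8 bb [ 405. -349.   12.] [ 471. -276.   79.]
side purple [481. 392.  95.] 637 top 99.3 topc [484.1 414.3  95.6] circ 485.3 414.3 28.8 bb [452. 385.  12.] [514. 442. 101.]
side red [ 547. -259.   73.] 363 top 77.2 topc [ 549.2 -261.4   73.3] circ 550.0 -261.9 29.7 bb [ 517. -290.   12.] [ 581. -225.   82.]
side box [650. 359. 128.] 2738 top 165.4 topc [660.5 367.  164.4] circ 663.3 365.7 29.7 bb [591. 301.  12.] [725. 439. 177.]
side tin [ 648. -382.  119.] 637 top 121.8 topc [ 651.2 -382.5  118.3] circ 654.5 -384.5 43.3 bb [ 613. -426.   12.] [ 691. -336.  128.]
side stapler [739. 102.  61.] 454 top 61.4 topc [745.5 110.   57. ] circ 747.3 106.8 66.6 bb [664.  41.  12.] [797. 169.  64.]
```

View pics/crop_top.png

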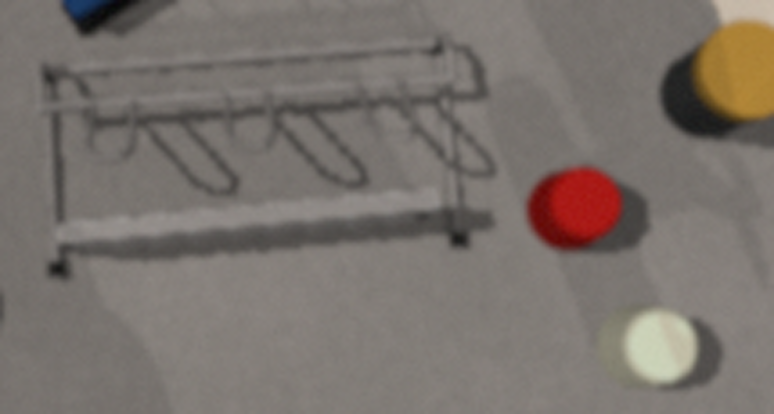

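View pics/crop_side.png

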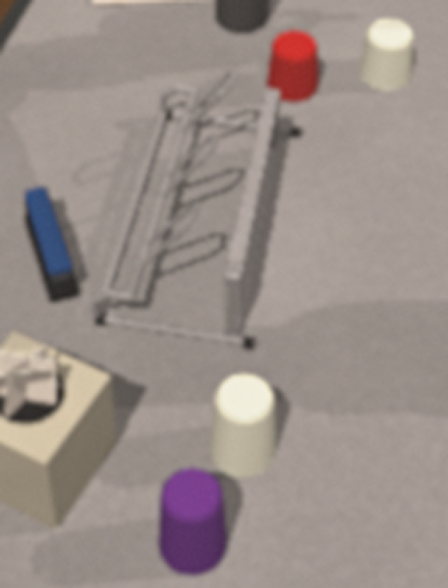

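```bash
cat >> h.py <<'E'
def ray(u,v,K,V,z):
    Vi=np.linalg.inv(V); r=Vi[:3,:3]@np.array([(u-K[0,2])/K[0,0],(v-K[1,2])/K[1,1],1]); o=Vi[:3,3]
    return o+r*(z-o[2])/r[2]
def proj(p,K,V):
    p=np.atleast_2d(p); c=p@V[:3,:3].T+V[:3,3]; return np.c_[c[:,0]/c[:,2]*K[0,0]+K[0,2],c[:,1]/c[:,2]*K[1,1]+K[1,2]]
def rackpt(p,pose):
    x,y,t=pose; p=np.atleast_2d(np.array(p,float)); c,s=np.cos(t),np.sin(t)
    return np.c_[x+c*p[:,0]-s*p[:,1],y+s*p[:,0]+c*p[:,1],p[:,2]]
def racklines():
    L=[[(0,-170,55),(0,170,55)]]
    for s in(-170,170): L.append([(-135,s,5),(40,s,5)])
    a=np.radians(35); n=np.array([-np.sin(a),0,np.cos(a)]); b=np.array([0,0,55])
    for k in(-110,0,110):
        L.append([b+n*l+np.array([0,k+q,0]) for q,l in((-17,0),(-17,85),(-9,102),(9,102),(17,85),(17,0))])
    return L
def overlay(im,K,V,pose,f,box,name):
    x0,y0,x1,y1=box
    a=cv2.resize(im[y0:y1,x0:x1],None,fx=f,fy=f,interpolation=cv2.INTER_CUBIC)
    for L in racklines():
        q=(proj(rackpt(L,pose),K,V)-[x0,y0]+.5)*f
        cv2.polylines(a,[q.round().astype(int)],False,(0,255,0),1)
    cv2.imwrite('pics/'+name+'.png',a)
E
python3 - <<'E'
from h import *
im,d,K,V=load('top0'); ims,ds,Ks,Vs=load('side0')
A=ray(201.1,234.2,K,V,5);B=ray(312.5,226.1,K,V,5)
C=ray(190+249/2.8,140+342/2.8,Ks,Vs,5);D=ray(190+296/2.8,140+131/2.8,Ks,Vs,5)
print(A,B,C,D,np.linalg.norm(A-B),np.linalg.norm(C-D))
for p,q in((A,B),(C,D)):
    dy=(p-q)/np.linalg.norm(p-q); t=np.arctan2(-dy[0],dy[1]); m=(p+q)/2
    print((m[:2]+137*np.array([np.cos(t),np.sin(t)])).round(1),t)
    pose=(*(m[:2]+137*np.array([np.cos(t),np.sin(t)])),t)
    n='A' if p is A else 'C'
    overlay(im,K,V,pose,5,(190,160,330,245),'ovt'+n)
    overlay(ims,Ks,Vs,pose,4,(215,160,310,275),'ovs'+n)
# tray points: 
w=cloud(d,K,V)
x=pose
for W in (w,cloud(ds,Ks,Vs)):
    c,s=np.cos(x[2]),np.sin(x[2])
    lx=(W[...,0]-x[0])*c+(W[...,1]-x[1])*s; ly=-(W[...,0]-x[0])*s+(W[...,1]-x[1])*c
    m=(W[...,2]>85)&(W[...,2]<112)&(abs(ly)<165)&(lx<-70)&(lx>-170)
    print('tray',m.sum(),lx[m].mean(),lx[m].min(),lx[m].max(),ly[m].min(),ly[m].max(),np.polyfit(ly[m],lx[m],1), W[m].mean(0))
E
```

```text
[495.8750403  162.79787427   5.        ] [ 525.48852582 -176.00653363    5.        ] [494.49294351 165.093827     5.        ] [ 523.58141737 -174.63910424    5.        ] 340.09614131306546 340.97595792837046
[647.2   5.3] 0.08718427247265212
[645.5   6.9] 0.08541327361468311
tray 607 -111.30615326720495 -122.27346325525347 -99.94629957044735 -141.7748760759715 157.14617482804437 [-2.15295237e-02 -1.11124808e+02] [533.91879058   5.81167932 100.18710808]
tray 364 -113.19860465012007 -123.09328357647718 -101.62095763518664 -142.3079595237487 163.18800032440888 [-2.06115198e-02 -1.12625624e+02] [530.38028811  24.95552982 100.64431098]
```

View pics/ovtA.png

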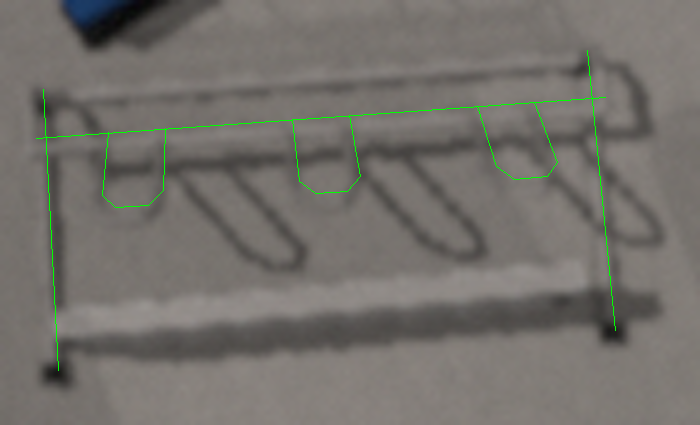

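View pics/ovsC.png

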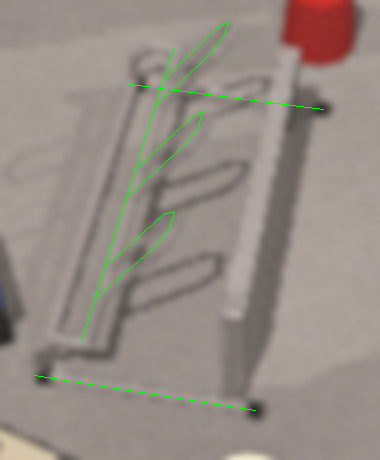

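The rack overlay is about 8 mm too far back. The light-coloured pegs show at overlay (135,225) and (330,210), and the dark loops are their shadows. I'll move the wrist camera over the rack to refine the pose.

```bash
cat >> h.py <<'E'
def toolR(yaw,tilt=0):
    """tool x along world heading yaw, pointing down; tilt about tool y"""
    return R.from_matrix(np.array([[np.cos(yaw),np.sin(yaw),0],[np.sin(yaw),-np.cos(yaw),0],[0,0,-1]]).T.copy().T if False else np.c_[[np.cos(yaw),np.sin(yaw),0],[np.sin(yaw),-np.cos(yaw),0],[0,0,-1]])*R.from_euler('y',tilt)
def plan(pos,Rt):
    s=robot.read_state(); R0=R.from_rotvec(s['tool_rot']); 
    rv=np.degrees((R0.inv()*Rt).as_rotvec()); d=np.array(pos)-s['ee_pos']
    print('turn',rv.round(2),'shift after turn (tool, m)',(Rt.inv().apply(d)/1000).round(4),'before turn',(R0.inv().apply(d)/1000).round(4),'rows',np.linalg.norm(d)/62.5)
E
python3 - <<'E'
from h import *
plan((500,0,330),toolR(0.086))
E
```

```text
turn [-6.000e-02  1.000e-02  1.311e+01] shift after turn (tool, m) [ 0.3734 -0.4926 -0.0773] before turn [ 0.4754 -0.3951 -0.0769] rows 9.96708315307413
```

Request:
{"op": "step_arm", "data": {
  "moves": [
    [0, 0, 10, 0, 0, 0, 0.085],
    [0, 0, 3.1, 0, 0, 0, 0.085],
    [0, 0, 0, 0.034, -0.0448, -0.007, 0.085],
    [0, 0, 0, 0.034, -0.0448, -0.007, 0.085],
    [0, 0, 0, 0.034, -0.0448, -0.007, 0.085],
    [0, 0, 0, 0.034, -0.0448, -0.007, 0.085],
    [0, 0, 0, 0.034, -0.0448, -0.007, 0.085],
    [0, 0, 0, 0.034, -0.0448, -0.007, 0.085]
  ]
}}

```text
time: 1.15
ee_pos: [351.0, -236.0, 295.4]
tool_rot: [3.139, 0.135, 0.0]
contact_force: [0.8, 0.0, 0.5]
width: 85.1
```

Request:
{"op": "step_arm", "data": {
  "moves": [
    [0, 0, 0, 0.034, -0.0448, -0.007, 0.085],
    [0, 0, 0, 0.034, -0.0448, -0.007, 0.085],
    [0, 0, 0, 0.034, -0.0448, -0.007, 0.085],
    [0, 0, 0, 0.034, -0.0448, -0.007, 0.085],
    [0, 0, 0, 0.034, -0.0448, -0.007, 0.085],
    [0, 0, 0, 0, 0, 0, 0.085]
  ]
}}

```text
time: 1.9
ee_pos: [501.8, 3.0, 329.4]
tool_rot: [-3.138, -0.142, 0.002]
contact_force: [-0.4, -1.2, 0.3]
width: 85.2
```

```bash
python3 - <<'E'
from h import *
im,d,K,V=grab('wrist','w1')
s=robot.read_state(); print(s['time'],s['ee_pos'],s['tool_rot'])
overlay(im,K,V,(638.5,4.5,.0865),1.5,(0,0,512,384),'ovw1')
E
```

```text
1.95 [500.97999863   1.54059262 329.60413232] [ 3.13844155e+00  1.40050006e-01 -2.19000937e-03]
```

View pics/ovw1.png

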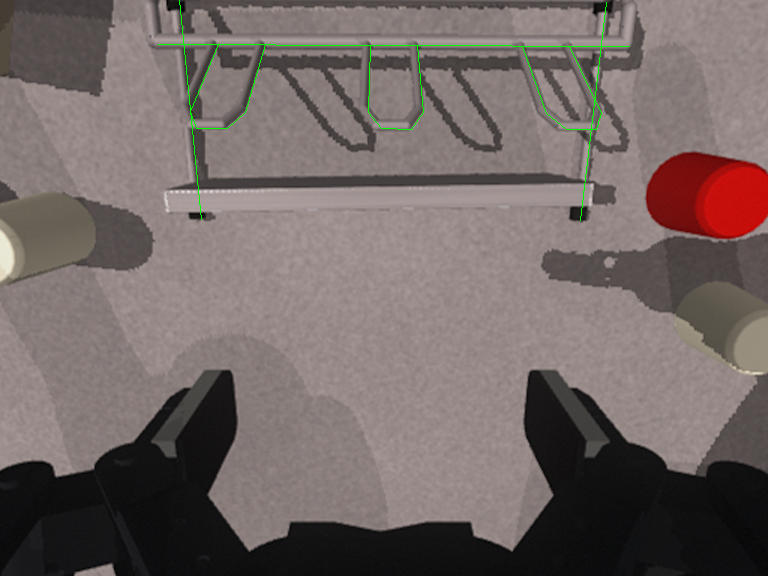

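The wrist overlay agrees to about 2 mm: rail at row 41 against 44, peg loops within 1–2 px. The tray's top edge runs from (165,200) to (592,195), and the white short cup is at (735,330) beside the red one. Next I'll compute the tray push.

```bash
cat >> h.py <<'E'
RP=(639.7,5.3,.0865)
def tolocal(W,x=RP):
    c,s=np.cos(x[2]),np.sin(x[2])
    return np.stack([(W[...,0]-x[0])*c+(W[...,1]-x[1])*s,-(W[...,0]-x[0])*s+(W[...,1]-x[1])*c,W[...,2]],-1)
E
python3 - <<'E'
from h import *
im,d,K,V=load('w1'); w=cloud(d,K,V); l=tolocal(w)
m=(l[...,2]>90)&(l[...,2]<110)&(abs(l[...,1])<170)&(l[...,0]<-80)&(l[...,0]>-140)
q=l[m]; print(m.sum(),np.percentile(q,[1,50,99],axis=0).round(1),np.polyfit(q[:,1],q[:,0],1))
p=rackpt([(0,0,0)],RP)
c=q.mean(0); 
med=np.array([np.median(q[:,0]),(np.percentile(q[:,1],1)+np.percentile(q[:,1],99))/2,0]); W=rackpt([med],RP)[0]; print('tray top centre',med,W)
yaw=.0865+.02
n=np.array([np.cos(yaw),np.sin(yaw),0])
T=W-45*n; T[2]=107
plan(T,toolR(yaw)); print(T)
print('pegtips',rackpt([(-60,k,141) for k in(110,0,-110)],RP))
E
```

```text
4566 [[-115.  -136.9   91.8]
 [-104.8    9.7   98.7]
 [ -95.3  156.4  100.5]] [-1.91986230e-02 -1.04686201e+02]
tray top centre [-104.78235142    9.75688194    0.        ] [534.46648988   5.96802813   0.        ]
turn [-0.    0.08 -0.99] shift after turn (tool, m) [-0.0112 -0.0008  0.2226] before turn [-0.0109 -0.0006  0.2226] rows 3.5662231056145695
[489.72144938   1.18458262 107.        ]
pegtips [[ 5.70421189e+02  1.09705203e+02  1.41000000e+02]
 [ 5.79924328e+02  1.16469725e-01  1.41000000e+02]
 [ 5.89427466e+02 -1.09472263e+02  1.41000000e+02]]
```

Request:
{"op": "step_arm", "data": {
  "moves": [
    [0, 0, -1, -0.011, -0.001, 0.05, 0.0],
    [0, 0, 0, 0, 0, 0.055, 0.0],
    [0, 0, 0, 0, 0, 0.055, 0.0],
    [0, 0, 0, 0, 0, 0.042, 0.0],
    [0, 0, 0, 0, 0, 0.02, 0.0],
    [0, 0, 0, 0, 0, 0, 0.0],
    [0, 0, 0, 0, 0, 0, 0.0]
  ]
}}

```text
time: 2.82
ee_pos: [489.7, -0.4, 109.6]
tool_rot: [3.137, 0.161, 0.002]
contact_force: [0.3, 0.4, -0.6]
width: -0.4
```

```bash
python3 - <<'E'
from h import *
im,d,K,V=grab('wrist','w2'); grab('side','s2')
s=robot.read_state(); print(s['time'],s['ee_pos'],s['tool_rot'],s['width'])
E
```

```text
2.925 [ 4.90049928e+02 -1.15875068e-01  1.09701830e+02] [3.137247   0.16184474 0.0032998 ] -0.10923908112887223
```

View pics/w2.png

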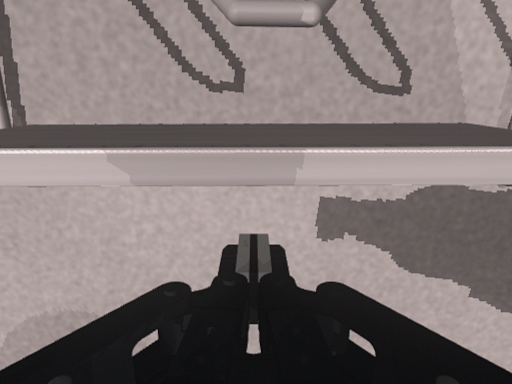

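View pics/s2.png

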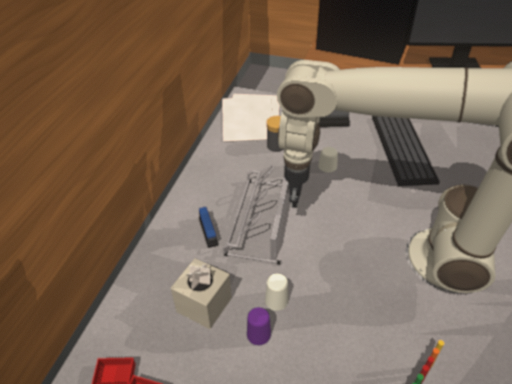

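The closed fingers, tip at (254,235), stand in front of the tray's top edge at rows 150–185. I'll push now.

Request:
{"op": "step_arm", "data": {
  "moves": [
    [0, 0, 0, 0.018, 0, 0, 0],
    [0, 0, 0, 0.01, 0, 0, 0],
    [0, 0, 0, 0.006, 0, 0, 0],
    [0, 0, 0, 0.006, 0, 0, 0],
    [0, 0, 0, 0.006, 0, 0, 0],
    [0, 0, 0, 0, 0, 0, 0]
  ]
}}

```text
time: 3.68
ee_pos: [535.4, 5.0, 108.2]
tool_rot: [-3.137, -0.163, 0.0]
contact_force: [-1.0, -0.4, -0.1]
width: -0.2
```

```bash
python3 - <<'E'
from h import *
im,d,K,V=grab('wrist','w3')
s=robot.read_state(); print(s['time'],s['ee_pos'],s['contact_force'])
E
```

```text
3.725 [535.16535705   5.01842707 108.1835197 ] [ 0.09333458 -0.33708058  0.00220802]
```

View pics/w3.png

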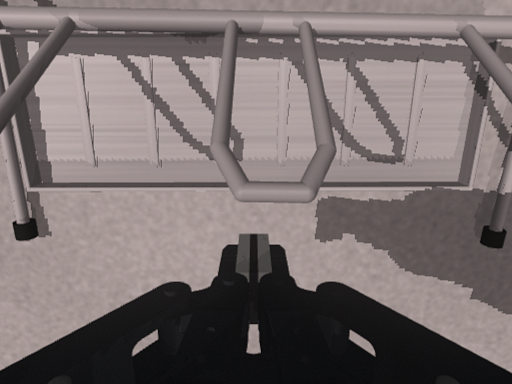

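The tray now lies flat, open side up with its ribs visible, front edge at row 187 between the runner feet at (25,230) and (492,237). Now the tall cup: raise, then view it from above.

```bash
python3 - <<'E'
from h import *
plan((440,292,232),toolR(0.0865))
E
```

```text
turn [-0.    0.02  0.98] shift after turn (tool, m) [-0.07   -0.2941 -0.1238] before turn [-0.065  -0.2953 -0.1238] rows 5.227506062067388
```

Request:
{"op": "step_arm", "data": {
  "moves": [
    [0, 0, 1, -0.02, 0, -0.03, 0],
    [0, 0, 0, -0.01, 0, -0.05, 0.085],
    [0, 0, 0, -0.01, -0.05, -0.0238, 0.085],
    [0, 0, 0, -0.01, -0.06, -0.01, 0.085],
    [0, 0, 0, -0.01, -0.06, -0.01, 0.085],
    [0, 0, 0, -0.01, -0.06, 0, 0.085],
    [0, 0, 0, 0, -0.06, 0, 0.085],
    [0, 0, 0, 0, -0.004, 0, 0.085]
  ]
}}

```text
time: 4.72
ee_pos: [449.6, 152.3, 242.3]
tool_rot: [-3.013, -0.411, 0.023]
contact_force: [0.1, 0.7, -0.4]
width: 85.0
```

```bash
cat >> h.py <<'E'
def fitcup(w,approx,H,rfoot):
    m=(np.hypot(w[...,0]-approx[0],w[...,1]-approx[1])<50)&(w[...,2]>H-5)&(w[...,2]<H+6)
    q=w[m]; (cx,cy),r=cv2.minEnclosingCircle(q[:,:2].astype(np.float32))
    m2=(np.hypot(w[...,0]-approx[0],w[...,1]-approx[1])<50)&(w[...,2]>8)&(w[...,2]<H+6)
    q2=w[m2]; (ax,ay),r2=cv2.minEnclosingCircle(q2[:,:2].astype(np.float32))
    print('foot',len(q),q.mean(0).round(1),(round(cx,1),round(cy,1),round(r,1)),'all',(round(ax,1),round(ay,1),round(r2,1)),'zmed',np.median(q[:,2]))
E
python3 - <<'E'
from h import *
im,d,K,V=grab('wrist','w4')
s=robot.read_state(); print(s['time'],s['ee_pos'],s['tool_rot'],s['joints'])
fitcup(cloud(d,K,V),(467,294),95,25)
fitcup(cloud(d,K,V),(467,294),92,25)
E
```

```text
4.775 [449.70308726 151.77258789 242.12816566] [-3.01328732 -0.40945735  0.02360964] [ 0.26920762 -0.09696522 -0.0315383   1.63816001  0.10169438  3.14058823]
foot 3271 [469.2 291.7  93.6] (468.0, 292.8, 28.0) all (469.4, 288.9, 32.5) zmed 93.80191840783368
foot 3565 [469.7 290.7  93.2] (468.0, 293.2, 29.0) all (469.4, 288.9, 32.5) zmed 93.7183720533094
```

View pics/w4.png

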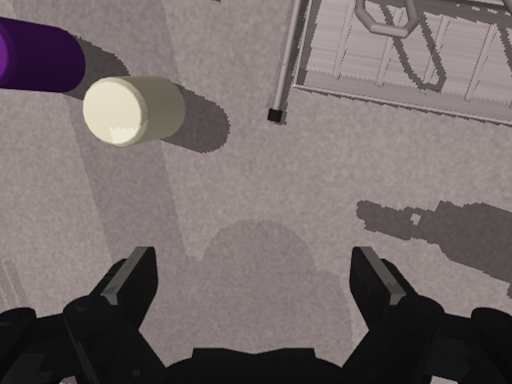

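The tall cup's foot disc is at wrist (120,110) and fits to (468,293), matching the top view. Joint 6 stopped at its limit, which left the last move short. I'll turn the tool the other way, since yaw about the cup's axis is free, and go above the cup.

```bash
python3 - <<'E'
from h import *
plan((468,293,172),toolR(0.8))
E
```

```text
turn [ -5.72  -1.44 -30.33] shift after turn (tool, m) [ 0.1141 -0.0853  0.0701] before turn [ 0.0555 -0.1234  0.083 ] rows 2.539816362083426
```

Request:
{"op": "step_arm", "data": {
  "moves": [
    [-1.9, -0.5, -10.1, 0, 0, 0, 0.085],
    [-1.9, -0.5, -10.1, 0, 0, 0, 0.085],
    [-1.9, -0.5, -10.1, 0, 0, 0, 0.085],
    [0, 0, 0, 0.038, -0.0284, 0, 0.085],
    [0, 0, 0, 0.038, -0.0284, 0.01, 0.085],
    [0, 0, 0, 0.038, -0.0285, 0.03, 0.085],
    [0, 0, 0, 0, 0, 0.03, 0.085],
    [0, 0, 0, 0, 0, 0, 0.085]
  ]
}}

```text
time: 5.78
ee_pos: [467.4, 291.7, 169.5]
tool_rot: [2.894, 1.22, -0.009]
contact_force: [-0.2, -1.6, -0.1]
width: 85.2
```

```bash
python3 - <<'E'
from h import *
im,d,K,V=grab('wrist','w5')
s=robot.read_state(); print(s['time'],s['ee_pos'],s['tool_rot'],s['joints'])
fitcup(cloud(d,K,V),(467,294),95,25)
plan((468,293,172),toolR(0.8))
E
```

```text
5.825 [468.05282277 291.70925299 171.49768949] [ 2.89475766  1.21990747 -0.00506197] [5.57223914e-01 7.80941708e-02 8.57623687e-03 1.50450565e+00
 2.28155973e-04 2.90114806e+00]
foot 5490 [469.2 295.3  93.7] (468.1, 294.1, 28.0) all (470.6, 296.7, 32.2) zmed 93.88691162078987
turn [-0.06  0.18 -0.13] shift after turn (tool, m) [ 0.0009 -0.0009 -0.0005] before turn [ 0.0009 -0.0009 -0.0005] rows 0.0221767962054512
```

View pics/w5.png

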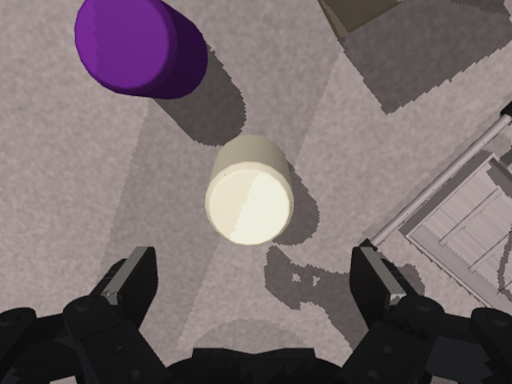

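The white cup's foot disc at (250,203) is centred between the open fingers, and the purple one at (125,45) stays clear. I'll descend and grip.

Request:
{"op": "step_arm", "data": {
  "moves": [
    [0, 0, 0, 0.0015, -0.0015, 0.03, 0.085],
    [0, 0, 0, 0, 0, 0.04, 0.085],
    [0, 0, 0, 0, 0, 0.035, 0.085],
    [0, 0, 0, 0, 0, 0, 0.085],
    [0, 0, 0, 0, 0, 0, 0.065],
    [0, 0, 0, 0, 0, 0, 0.05],
    [0, 0, 0, 0, 0, 0, 0.05],
    [0, 0, 0, 0, 0, 0, 0.05]
  ],
  "squeeze": 40
}}

```text
time: 6.82
ee_pos: [469.3, 295.4, 70.5]
tool_rot: [-2.894, -1.221, -0.005]
contact_force: [-2.0, -1.1, 8.4]
width: 60.6
```

```bash
python3 - <<'E'
from h import *
im,d,K,V=grab('wrist','w6')
s=robot.read_state(); print(s['time'],s['ee_pos'],s['tool_rot'],s['width'],s['contact_force'])
E
```

```text
6.875 [469.26160042 295.38586377  70.43756377] [-2.89354097 -1.2206125  -0.00459132] 60.751713492105694 [-2.63844652 -1.49038549  8.33955194]
```

View pics/w6.png

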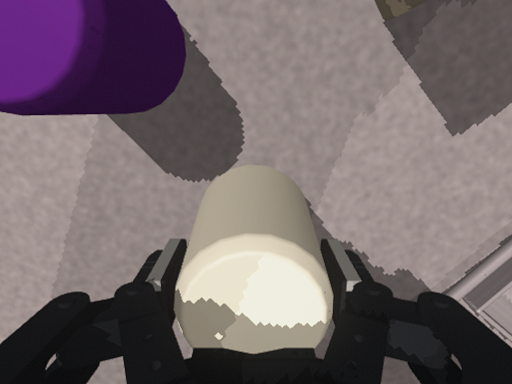

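Gripped: width 60.7 mm, pads on both sides at (165,270) and (345,270). I'll lift, then tilt to align with the left peg.

```bash
cat >> h.py <<'E'
A35=np.radians(35)
def world(v): 
    c,s=np.cos(RP[2]),np.sin(RP[2]); return np.array([c*v[0]-s*v[1],s*v[0]+c*v[1],v[2]])
def U(a=A35): return np.array([-np.sin(a),0,np.cos(a)])
def F(a=A35): return np.array([-np.cos(a),0,-np.sin(a)])
def hangR(delta,a=A35):
    z=-world(U(a)); x=-world(F(a)); y=np.cross(z,x)
    return R.from_matrix(np.c_[x,y,z])*R.from_euler('z',-delta)
def tip(k): return rackpt([(-60.2,110*k,141)],RP)[0]
E
python3 - <<'E'
from h import *
Rt=hangR(.3)
T=tip(1)+world(86.5*U()+8*F()); print('pre',T,T+70.5*Rt.as_matrix()[:,2])
plan((470,250,260),Rt); plan(T,Rt)
E
```

```text
pre [514.26435734 104.83548505 207.26804034] [554.55031002 108.32893726 149.51782122]
turn [-17.11  30.65  22.83] shift after turn (tool, m) [ 0.088   0.0746 -0.1571] before turn [-0.0314  0.0322 -0.1897] rows 3.118741863074373
turn [-17.11  30.65  22.83] shift after turn (tool, m) [ 0.0399  0.2151 -0.0958] before turn [-0.1046  0.1652 -0.1371] rows 3.8218663263866848
```

Request:
{"op": "step_arm", "data": {
  "moves": [
    [0, 0, 0, 0, 0, -0.03, 0.05],
    [0, 0, 0, 0, 0, -0.055, 0.05],
    [0, 0, 0, -0.015, 0.016, -0.055, 0.05],
    [0, 0, 0, -0.016, 0.016, -0.05, 0.05],
    [-4.28, 7.66, 5.71, 0, 0, 0, 0.05],
    [-4.28, 7.66, 5.71, 0, 0, 0, 0.05],
    [-4.28, 7.66, 5.71, 0, 0, 0, 0.05],
    [-4.28, 7.66, 5.71, 0, 0, 0, 0.05]
  ]
}}

```text
time: 7.88
ee_pos: [490.8, 213.5, 259.7]
tool_rot: [2.875, 0.659, 0.934]
contact_force: [0.3, -0.4, -1.9]
width: 61.2
```

```bash
python3 - <<'E'
from h import *
s=robot.read_state(); print(s['time'],s['ee_pos'],s['tool_rot'],s['width'],s['contact_force'],s['joints'].round(3))
Rt=hangR(.3)
T=tip(1)+world(110*U()+8*F())
plan(T,Rt)
E
```

```text
7.875 [490.77520065 213.48541421 259.69625062] [2.87540471 0.65918496 0.93383709] 61.16670130291763 [ 0.26879459 -0.44832095 -1.92500028] [ 0.512 -0.508 -0.447  1.049 -0.207  3.14 ]
turn [-1.84 -0.82  3.05] shift after turn (tool, m) [-0.0503  0.0999  0.0275] before turn [-0.056   0.0978  0.0236] rows 1.8425170902361303
```

```bash
python3 - <<'E'
from h import *
Rt=hangR(.5)
T=tip(1)+world(115*U()+8*F())
plan(T,Rt)
E
```

```text
turn [-1.75 -1.   -8.41] shift after turn (tool, m) [-0.0692  0.0879  0.0225] before turn [-0.0559  0.0977  0.0186] rows 1.82507725305523
```

Request:
{"op": "step_arm", "data": {
  "moves": [
    [-1.75, -1, -8.4, 0, 0, 0, 0.05],
    [0, 0, 0, -0.023, 0.0293, 0, 0.05],
    [0, 0, 0, -0.023, 0.0293, 0.005, 0.05],
    [0, 0, 0, -0.023, 0.0293, 0.0175, 0.05],
    [0, 0, 0, 0, 0, 0, 0.05]
  ]
}}

```text
time: 8.5
ee_pos: [497.5, 100.9, 228.5]
tool_rot: [2.764, 0.829, 0.878]
contact_force: [-0.2, 1.0, -1.9]
width: 60.9
```

```bash
python3 - <<'E'
from h import *
im,d,K,V=grab('wrist','w7'); ims,ds,Ks,Vs=grab('side','s7'); imt,dt,Kt,Vt=grab('top','t7')
s=robot.read_state(); print(s['time'],s['ee_pos'],s['tool_rot'],s['width'],s['contact_force'],s['joints'].round(3))
overlay(im,K,V,RP,1.5,(0,0,512,384),'ovw7')
overlay(ims,Ks,Vs,RP,4,(200,120,350,260),'ovs7')
overlay(imt,Kt,Vt,RP,4,(180,150,340,260),'ovt7')
Rt=hangR(.5); plan(tip(1)+world((115)*U()+8*F()),Rt)
E
```

```text
8.65 [497.99353822 103.58689932 229.83662172] [2.76328866 0.83345164 0.88141986] 60.87770235435667 [-0.17838489  0.31210423 -2.30569046] [ 0.255 -0.601 -0.557  1.016 -0.097  2.781]
turn [-0.08  0.33 -0.01] shift after turn (tool, m) [ 0.0003  0.0003 -0.0007] before turn [ 0.0003  0.0003 -0.0007] rows 0.012710991874285687
```

View pics/ovw7.png

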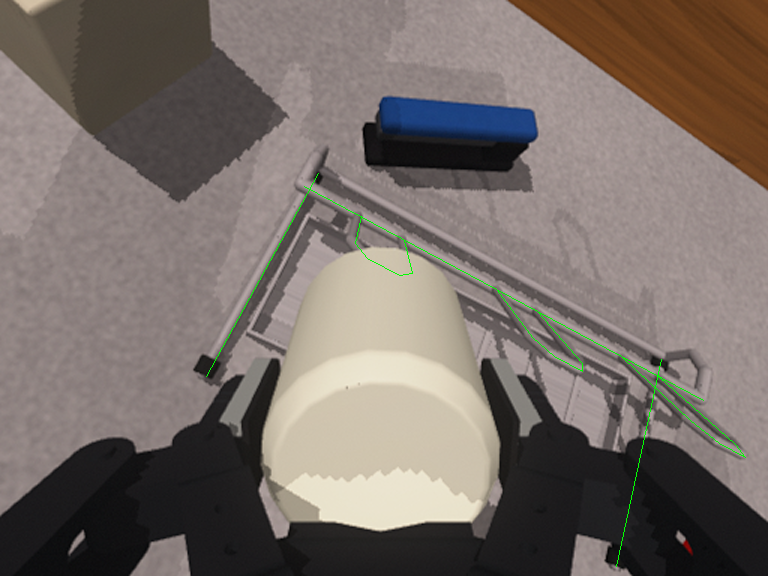

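View pics/ovs7.png

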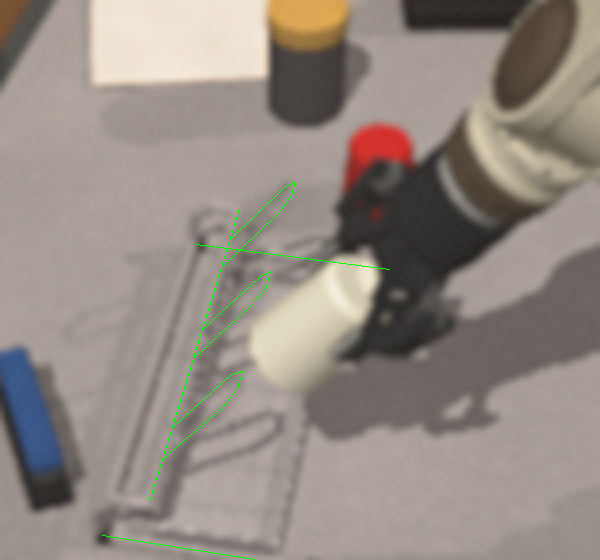

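View pics/ovt7.png

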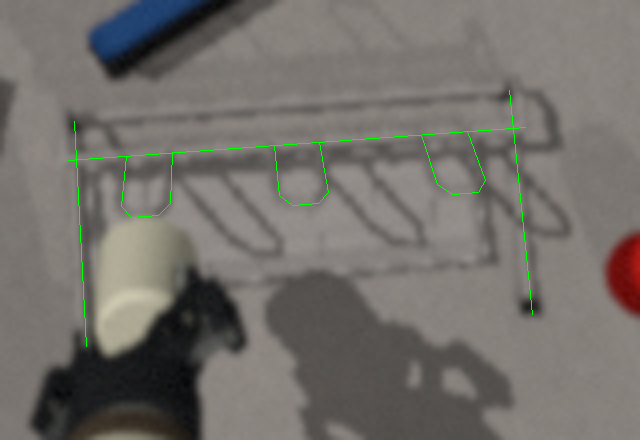

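The cup is held aligned above the left peg. In the top view its axis at about (147,225) lines up with the peg legs at 122–172. I'll measure the cup's axis in the tool frame before lowering.

```bash
cat >> h.py <<'E'
def cupintool(name,pos,rv,H):
    im,d,K,V=load(name); w=cloud(d,K,V)
    t=(R.from_rotvec(rv).inv().apply((w-np.array(pos)).reshape(-1,3))).reshape(w.shape)
    hsv=cv2.cvtColor(im,cv2.COLOR_BGR2HSV)
    m=(np.abs(t[...,1])<45)&(np.abs(t[...,0])<50)&(t[...,2]>-45)&(t[...,2]<80)&(im.min(-1)>95)
    q=t[m]; 
    return im,t,m,q
E
python3 - <<'E'
from h import *
from scipy.optimize import least_squares
im,t,m,q=cupintool('w7',[497.99,103.59,229.84],[2.7633,.8335,.8814],95)
a=im.copy(); a[m]=(0,0,255); cv2.imwrite('pics/m7.png',a)
# fit cone: params foot z0, axis offset x,y, tilt ax, ay
def res(p,q=q):
    x0,y0,ax,ay,z0=p; h=q[:,2]-z0 # from foot toward mouth
    cx=x0+ax*h; cy=y0+ay*h
    return np.hypot(q[:,0]-cx,q[:,1]-cy)-(29+5*h/95)
foot=q[(q[:,2]<-15)]
print(len(q),np.percentile(q[:,2],[1,5,20,50,80,99]),np.percentile(q[:,1],[1,99]))
wall=q[(q[:,2]>-12)&(q[:,0]>10)]
z0=-24.5
r=least_squares(lambda p:res([*p,z0],wall),[0,0,0,0],loss='soft_l1'); print(r.x.round(4),np.abs(r.fun).mean())
f=q[(q[:,2]<-19)]; c,rad=cv2.minEnclosingCircle(f[:,:2].astype(np.float32)); print('foot z',np.median(f[:,2]),c,rad)
E
```

```text
24409 [-23.89611933 -23.47728352 -22.93000011 -21.62381728   5.42331735
  65.50610013] [-32.088938    37.55399318]
[-5.4765e+00  2.7572e+00 -2.8000e-03  1.8000e-03] 0.18298798072088512
foot z -22.689215676830493 (6.8406171798706055, -0.30859947204589844) 44.28683853149414
```

View pics/m7.png

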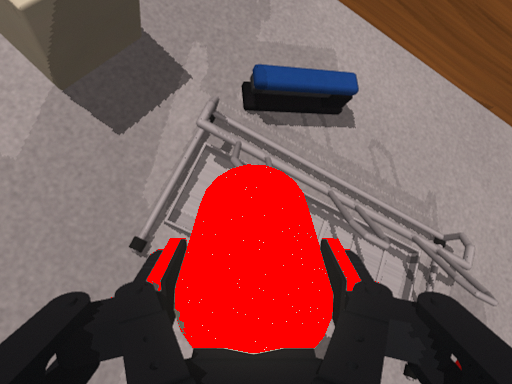

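```bash
python3 - <<'E'
from h import *
for n in('w1','w7'):
    im,d,K,V=load(n); l=tolocal(cloud(d,K,V)); 
    m=(l[...,2]>52)&(l[...,2]<66)&(abs(l[...,0])<14)&(abs(l[...,1])<165)
    q=l[m]; print(n,'rail',m.sum(),'lx',np.median(q[:,0]).round(2),np.percentile(q[:,0],[2,98]).round(1),'z98',np.percentile(q[:,2],98).round(1),'slope',np.polyfit(q[:,1],q[:,0],1).round(4))
    a=A35
    s=-l[...,0]*np.sin(a)+(l[...,2]-55)*np.cos(a); nrm=l[...,0]*np.cos(a)+(l[...,2]-55)*np.sin(a)
    for k in(1,0,-1):
        m=(s>20)&(s<83)&(abs(nrm)<14)&(abs(l[...,1]-110*k)<28)
        if m.sum()<20: continue
        y=l[m][:,1]-110*k; L=y[y<0];Rr=y[y>0]
        print(' peg',k,m.sum(),'y legs',len(L) and np.median(L).round(1),len(Rr) and np.median(Rr).round(1),np.percentile(y,[1,99]).round(1),'nrm',np.median(nrm[m]).round(1))
        m=(s>95)&(s<115)&(abs(nrm)<14)&(abs(l[...,1]-110*k)<14)
        if m.sum()>5: print('   tip s',np.percentile(s[m],[50,97]).round(1),'y mid',l[m][:,1].mean().round(1)-110*k,'nrm',np.median(nrm[m]).round(1))
E
```

```text
w1 rail 3146 lx 0.44 [-3.9  5.7] z98 63.0 slope [-0.0008  0.6237]
 peg 1 480 y legs -16.6 17.0 [-18.4  20.5] nrm 2.6
   tip s [102.1 104. ] y mid -0.20000000000000284 nrm 1.9
 peg 0 410 y legs -14.8 18.5 [-18.   21.4] nrm 2.7
   tip s [102. 104.] y mid 0.9 nrm 2.1
 peg -1 489 y legs -13.5 20.1 [-17.2  21.9] nrm 2.5
   tip s [102.1 104.2] y mid 2.0999999999999943 nrm 1.9
w7 rail 2475 lx -0.54 [-4.5  5.4] z98 63.4 slope [-0.0033 -0.1502]
 peg 1 133 y legs -13.5 19.6 [-16.2  21.9] nrm 3.0
 peg 0 420 y legs -12.6 21.4 [-15.   22.5] nrm 1.5
   tip s [102.9 104.3] y mid 3.4 nrm 1.1
 peg -1 619 y legs -12.6 21.3 [-15.   22.8] nrm 1.1
   tip s [102.7 104.4] y mid 4.200000000000003 nrm 1.0
```

```bash
python3 - <<'E'
from h import *
for n,pos,rv in (('w7',[497.99,103.59,229.84],[2.7633,.8335,.8814]),('w1',[500.98,1.54,329.60],[3.13844,.14005,-.00219])):
    im,d,K,V=load(n); w=cloud(d,K,V)
    Rt=R.from_rotvec(rv)
    t=Rt.inv().apply((w-np.array(pos)).reshape(-1,3)).reshape(w.shape)
    c=Rt.inv().apply(np.linalg.inv(V)[:3,3]-np.array(pos)); M=Rt.inv().as_matrix()@np.linalg.inv(V)[:3,:3]
    print(n,'cam in tool',c.round(2),'R',M.round(4).tolist())
    for row in (255,270,285,300):
        z=t[row]; g=im[row].mean(-1)
        # pad faces visible: points with |z|<30 
        L=[(u,z[u].round(1).tolist()) for u in range(100,420,1) if abs(z[u,2]-5)<30 and 25<abs(z[u,1])<60 and abs(z[u,0])<30]
        l=[p for p in L if p[1][1]<0]; r=[p for p in L if p[1][1]>0]
        if l and r:
            print(row,'neg side inner',max(l,key=lambda p:p[1][1]),'pos side inner',min(r,key=lambda p:p[1][1]), 'outer',min(l,key=lambda p:p[1][1]),max(r,key=lambda p:p[1][1]))
E
```

```text
w7 cam in tool [  70.38    2.71 -118.57] R [[-0.0026, -0.9564, -0.292], [1.0, -0.0029, 0.0007], [-0.0016, -0.292, 0.9564]]
255 neg side inner (182, [3.2, -27.4, 7.5]) pos side inner (316, [13.6, 25.2, -12.3]) outer (149, [3.6, -41.1, 6.7]) (358, [3.5, 46.8, 6.4])
270 neg side inner (180, [3.9, -25.4, -5.8]) pos side inner (319, [11.0, 25.2, -18.3]) outer (140, [3.8, -40.9, -5.6]) (367, [3.6, 46.5, -5.8])
285 neg side inner (169, [3.3, -27.4, -15.2]) pos side inner (320, [7.3, 25.1, -21.6]) outer (122, [8.8, -40.4, -23.5]) (385, [8.9, 45.8, -24.2])
300 neg side inner (175, [-1.6, -25.2, -17.1]) pos side inner (321, [1.6, 25.8, -21.8]) outer (102, [3.5, -47.5, -24.2]) (409, [3.5, 54.2, -24.6])
w1 cam in tool [ 7.4780e+01 -6.0000e-02 -1.1933e+02] R [[0.0011, -0.9574, -0.2889], [1.0, 0.0011, 0.0002], [0.0002, -0.2889, 0.9574]]
255 neg side inner (150, [10.1, -42.2, 2.6]) pos side inner (356, [9.6, 42.4, 3.8]) outer (130, [12.1, -48.9, -1.1]) (377, [11.9, 49.3, -0.5])
270 neg side inner (145, [8.1, -41.8, -5.8]) pos side inner (367, [11.0, 42.2, -10.5]) outer (109, [8.0, -55.9, -5.5]) (399, [8.2, 56.4, -5.7])
285 neg side inner (131, [10.8, -41.9, -20.1]) pos side inner (372, [8.6, 42.2, -16.6]) outer (100, [8.2, -54.6, -16.2]) (409, [7.9, 55.8, -15.6])
300 neg side inner (133, [4.8, -41.8, -20.2]) pos side inner (377, [6.0, 42.4, -21.7]) outer (139, [-0.4, -42.7, -12.7]) (372, [2.0, 43.1, -16.0])
```

My readings of pose and picture weren't simultaneous because the arm was still settling. I'll re-measure now with the arm at rest.

```bash
cat >> h.py <<'E'
def rackmeas(n):
    im,d,K,V=load(n); l=tolocal(cloud(d,K,V)); a=A35
    m=(l[...,2]>52)&(l[...,2]<66)&(abs(l[...,0])<14)&(abs(l[...,1])<165)
    q=l[m]; print(n,'rail',m.sum(),'lx',np.median(q[:,0]).round(2),'slope',np.polyfit(q[:,1],q[:,0],1).round(4))
    s=-l[...,0]*np.sin(a)+(l[...,2]-55)*np.cos(a); nrm=l[...,0]*np.cos(a)+(l[...,2]-55)*np.sin(a)
    for k in(1,0,-1):
        m=(s>20)&(s<83)&(abs(nrm)<14)&(abs(l[...,1]-110*k)<28)
        if m.sum()<20: continue
        y=l[m][:,1]-110*k; L=y[y<0];Rr=y[y>0]
        print(' peg',k,m.sum(),'legs',len(L) and np.median(L).round(1),len(Rr) and np.median(Rr).round(1),np.percentile(y,[1,99]).round(1),'nrm',np.median(nrm[m]).round(1))
        m=(s>95)&(s<115)&(abs(nrm)<14)&(abs(l[...,1]-110*k)<14)
        if m.sum()>5: print('   tip s',np.percentile(s[m],[50,97]).round(1),'y mid',(l[m][:,1].mean()-110*k).round(1),'nrm',np.median(nrm[m]).round(1))
def cupfit(name,pos,rv,H,foot=None):
    from scipy.optimize import least_squares
    im,t,m,q=cupintool(name,pos,rv,H)
    fq=q[(abs(q[:,0])<12)&(abs(q[:,1])<15)&(q[:,2]<-5)]; fz=np.median(fq[:,2])
    r0=29 if H==95 else 30
    wall=q[(q[:,2]>fz+9)&(q[:,0]>8)&(abs(q[:,1])<24)]
    def res(p):
        h=wall[:,2]-fz; return np.hypot(wall[:,0]-p[0]-p[2]*h,wall[:,1]-p[1]-p[3]*h)-(r0+5*(h-6)/(H-6))
    r=least_squares(res,[0,0,0,0],loss='soft_l1'); print('cup foot z',fz.round(1),'axis xy',r.x[:2].round(2),'tilt',r.x[2:].round(4),'res',np.abs(r.fun).mean().round(2),len(wall))
E
python3 - <<'E'
from h import *
s=robot.read_state(); print(s['time'],s['ee_pos'].round(2),s['tool_rot'].round(4),s['joint_velocities'].round(3))
im,d,K,V=grab('wrist','w8')
s2=robot.read_state(); print(s2['ee_pos'].round(2))
Rt=R.from_rotvec(s['tool_rot']); print((Rt.inv().apply(np.linalg.inv(V)[:3,3]-s['ee_pos'])).round(2))
rackmeas('w8'); cupfit('w8',s['ee_pos'],s['tool_rot'],95)
E
```

```text
8.65 [497.99 103.59 229.84] [2.7633 0.8335 0.8814] [ 0.018  0.008  0.003 -0.004  0.001 -0.003]
[498.   103.96 229.7 ]
[  72.52    1.05 -119.51]
w8 rail 2423 lx -0.43 slope [-0.0034 -0.0814]
 peg 1 114 legs -13.8 19.9 [-16.   21.9] nrm 3.1
 peg 0 423 legs -12.6 21.4 [-15.1  22.2] nrm 1.5
   tip s [102.8 104.4] y mid 3.4 nrm 1.1
 peg -1 614 legs -12.6 21.5 [-15.1  22.7] nrm 1.1
   tip s [102.8 104.4] y mid 3.9 nrm 1.0
cup foot z -23.6 axis xy [-2.58  1.18] tilt [-0.0039  0.0002] res 0.18 6626
```

Request:
{"op": "step_arm", "data": {
  "moves": [
    [0, 0, 0, 0, 0, 0, 0.05],
    [0, 0, 0, 0, 0, 0, 0.05]
  ]
}}

```text
time: 8.95
ee_pos: [497.9, 104.0, 228.5]
tool_rot: [2.764, 0.836, 0.879]
contact_force: [-0.4, -0.0, -2.9]
width: 60.9
```

```bash
python3 - <<'E'
from h import *
for i in range(2):
    s=robot.read_state(); print(s['time'],s['ee_pos'].round(2),s['tool_rot'].round(4),abs(s['joint_velocities']).max().round(4))
    im,d,K,V=grab('wrist','w9')
    Rt=R.from_rotvec(s['tool_rot']); Vi=np.linalg.inv(V); print((Rt.inv().apply(Vi[:3,3]-s['ee_pos'])).round(2),(Rt.inv().as_matrix()@Vi[:3,:3]).round(4).tolist())
    rackmeas('w9'); cupfit('w9',s['ee_pos'],s['tool_rot'],95)
s=robot.read_state(); print(s['time'],s['ee_pos'].round(2))
overlay(im,K,V,RP,2.5,(120,80,420,300),'ovw9')
E
```

```text
8.95 [497.85 103.99 228.48] [2.7636 0.8358 0.8792] 0.0064
[  72.51    1.05 -119.48] [[-0.0, -0.9573, -0.2892], [1.0, -0.0001, 0.0001], [-0.0001, -0.2892, 0.9573]]
w9 rail 2457 lx -0.51 slope [-0.0031 -0.1501]
 peg 1 124 legs -13.6 19.8 [-16.1  22. ] nrm 3.0
 peg 0 425 legs -12.6 21.4 [-15.2  22.3] nrm 1.5
   tip s [102.7 104.3] y mid 3.2 nrm 1.0
 peg -1 629 legs -12.6 21.4 [-15.3  22.7] nrm 1.1
   tip s [102.8 104.2] y mid 3.8 nrm 1.0
cup foot z -23.5 axis xy [-2.58  1.18] tilt [-0.004   0.0004] res 0.18 6624
9.0 [497.82 103.87 228.31] [2.7637 0.8356 0.8789] 0.0053
[  72.53    1.07 -119.5 ] [[-0.0001, -0.9573, -0.2892], [1.0, -0.0001, 0.0001], [-0.0002, -0.2892, 0.9573]]
w9 rail 2468 lx -0.47 slope [-0.0034 -0.1246]
 peg 1 124 legs -13.4 19.8 [-16.1  21.9] nrm 3.0
 peg 0 431 legs -12.6 21.4 [-15.5  22.3] nrm 1.5
   tip s [102.9 104.5] y mid 3.2 nrm 1.1
 peg -1 631 legs -12.6 21.3 [-15.1  22.8] nrm 1.0
   tip s [102.8 104.5] y mid 4.2 nrm 1.0
cup foot z -23.6 axis xy [-2.56  1.21] tilt [-0.0038  0.0003] res 0.18 6624
9.05 [497.85 103.72 228.24]
```

View pics/ovw9.png

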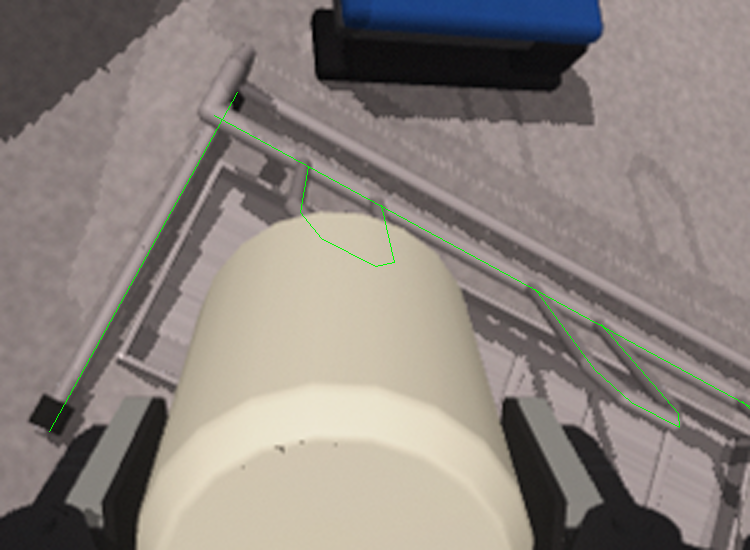

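Relative to the peg in the same image, the cup axis is about 4.5 mm too far to -y and can go back about 2 mm. I'll correct that and bring the mouth near the tip.

Request:
{"op": "step_arm", "data": {
  "moves": [
    [0, 0, 0, 0.0039, -0.003, 0.01, 0.05],
    [0, 0, 0, 0, 0, 0.02, 0.05],
    [0, 0, 0, 0, 0, 0.01, 0.05],
    [0, 0, 0, 0, 0, 0, 0.05],
    [0, 0, 0, 0, 0, 0, 0.05]
  ]
}}

```text
time: 9.68
ee_pos: [521.8, 109.8, 196.9]
tool_rot: [2.764, 0.834, 0.879]
contact_force: [-0.5, -0.2, -1.9]
width: 60.7
```

```bash
python3 - <<'E'
from h import *
s=robot.read_state(); print(s['time'],s['ee_pos'].round(2),s['tool_rot'].round(4),s['contact_force'].round(1))
im,d,K,V=grab('wrist','w10'); rackmeas('w10'); cupfit('w10',s['ee_pos'],s['tool_rot'],95)
l=tolocal(s['ee_pos']); print(l)
a=cv2.resize(im[100:300,130:400],None,fx=2.9,fy=2.9,interpolation=cv2.INTER_CUBIC); cv2.imwrite('pics/w10c.png',a)
ims,ds,Ks,Vs=grab('side','s10'); cv2.imwrite('pics/s10c.png',cv2.resize(ims[130:260,200:340],None,fx=4.5,fy=4.5,interpolation=cv2.INTER_CUBIC))
E
```

```text
9.675 [521.8  109.84 196.86] [2.7637 0.8339 0.8794] [-0.5 -0.2 -1.9]
w10 rail 2712 lx -0.14 slope [-0.0018  0.0734]
 peg 1 55 legs 0 20.2 [17.  21.9] nrm 3.0
 peg 0 648 legs -12.6 21.3 [-15.5  22.5] nrm 1.5
   tip s [102.9 104.3] y mid 3.4 nrm 1.3
 peg -1 800 legs -12.5 21.4 [-14.7  22.8] nrm 0.9
cup foot z -23.6 axis xy [-2.56  1.19] tilt [-0.0038  0.0002] res 0.18 6616
[-108.4274364   114.3379634   196.86201227]
```

View pics/w10c.png

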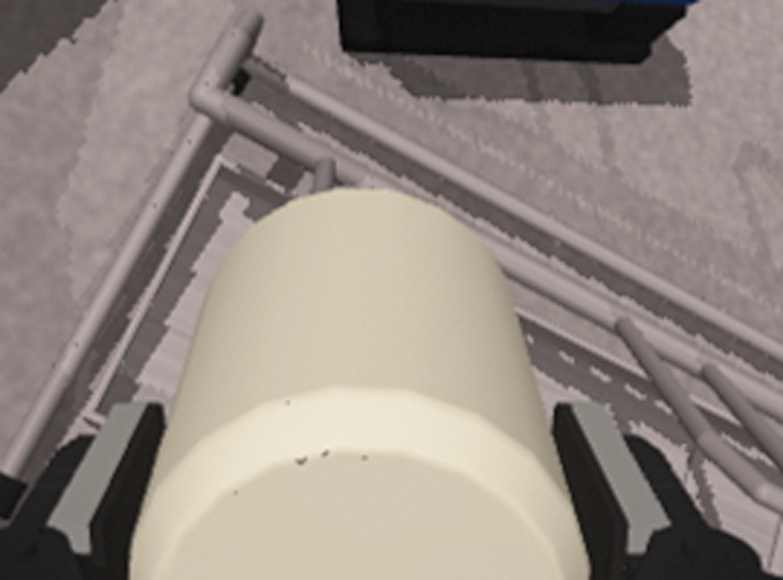

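View pics/s10c.png

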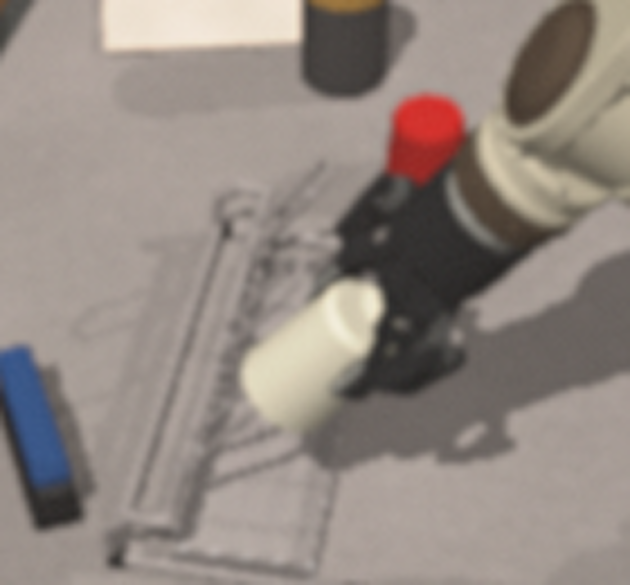

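Laterally the cup is now within about 1 mm of the peg (leg seen at crop (322,175) running under the cup). I'll lower along the peg.

Request:
{"op": "step_arm", "data": {
  "moves": [
    [0, 0, 0, 0, 0, 0.01, 0.05],
    [0, 0, 0, 0, 0, 0.012, 0.05],
    [0, 0, 0, 0, 0, 0.012, 0.05],
    [0, 0, 0, 0, 0, 0, 0.05]
  ]
}}

```text
time: 10.28
ee_pos: [540.8, 111.2, 166.4]
tool_rot: [2.765, 0.834, 0.875]
contact_force: [0.1, 0.3, -2.4]
width: 60.7
```

Request:
{"op": "step_arm", "data": {
  "moves": [
    [0, 0, 0, 0, 0, 0.012, 0.05],
    [0, 0, 0, 0, 0, 0.012, 0.05],
    [0, 0, 0, 0, 0, 0, 0.05]
  ]
}}

```text
time: 10.65
ee_pos: [554.3, 112.4, 147.0]
tool_rot: [2.765, 0.834, 0.876]
contact_force: [-0.9, -0.7, -2.0]
width: 60.8
```

Request:
{"op": "step_arm", "data": {
  "moves": [
    [0, 0, 0, 0, 0, 0.01, 0.05],
    [0, 0, 0, 0, 0, 0.01, 0.05],
    [0, 0, 0, 0, 0, 0, 0.05],
    [0, 0, 0, 0, 0, 0, 0.05]
  ]
}}

```text
time: 11.15
ee_pos: [565.9, 113.5, 132.2]
tool_rot: [2.764, 0.834, 0.879]
contact_force: [-0.3, -0.0, -2.6]
width: 60.8
```

```bash
python3 - <<'E'
from h import *
s=robot.read_state(); print(s['time'],s['ee_pos'].round(2),s['tool_rot'].round(4),s['contact_force'].round(1))
im,d,K,V=grab('wrist','w11'); rackmeas('w11'); cupfit('w11',s['ee_pos'],s['tool_rot'],95)
l=tolocal(s['ee_pos']); print(l,'s',-l[0]*np.sin(A35)+(l[2]-55)*np.cos(A35),'n',l[0]*np.cos(A35)+(l[2]-55)*np.sin(A35))
ims,ds,Ks,Vs=grab('side','s11'); cv2.imwrite('pics/s11c.png',cv2.resize(ims[130:260,200:340],None,fx=4.5,fy=4.5,interpolation=cv2.INTER_CUBIC))
E
```

```text
11.15 [565.88 113.47 132.16] [2.7639 0.834  0.8787] [-0.3 -0.  -2.6]
w11 rail 3422 lx -0.4 slope [ 0.0015 -0.2588]
 peg 1 490 legs -21.4 25.3 [-19.8  27.9] nrm 11.3
 peg 0 651 legs -12.5 21.4 [-14.9  22.7] nrm 1.7
   tip s [100.5 101.6] y mid 13.2 nrm -1.9
 peg -1 70 legs 0 21.5 [19.6 22.8] nrm 0.2
cup foot z -23.6 axis xy [-2.56  1.18] tilt [-0.0042 -0.0002] res 0.18 6599
[-64.19751752 114.14579569 132.16249734] s 100.03000076109002 n -8.328937463923019
```

View pics/s11c.png

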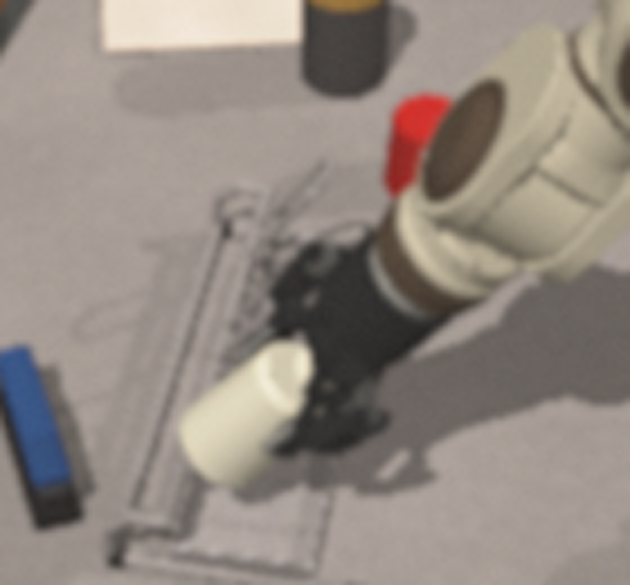

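View pics/w11.png

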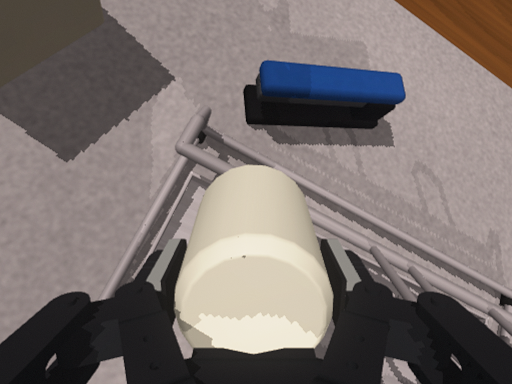

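The peg is inside the cup and no contact has been felt, so about 13 mm remain. I'll ease down.

Request:
{"op": "step_arm", "data": {
  "moves": [
    [0, 0, 0, 0, 0, 0.005, 0.05],
    [0, 0, 0, 0, 0, 0.004, 0.05],
    [0, 0, 0, 0, 0, 0, 0.05],
    [0, 0, 0, 0, 0, 0, 0.05]
  ]
}}

```text
time: 11.75
ee_pos: [571.0, 113.9, 124.7]
tool_rot: [2.764, 0.834, 0.879]
contact_force: [-0.9, 0.6, -1.7]
width: 60.7
```

Request:
{"op": "step_arm", "data": {
  "moves": [
    [0, 0, 0, 0, 0, 0.002, 0.05],
    [0, 0, 0, 0, 0, 0.001, 0.05],
    [0, 0, 0, 0, 0, 0, 0.05]
  ]
}}

```text
time: 12.12
ee_pos: [572.6, 114.1, 122.1]
tool_rot: [2.764, 0.834, 0.878]
contact_force: [-0.6, -0.7, -2.0]
width: 61.2
```

Request:
{"op": "step_arm", "data": {
  "moves": [
    [0, 0, 0, 0, 0, 0.0015, 0.05],
    [0, 0, 0, 0, 0, 0.0005, 0.05],
    [0, 0, 0, 0, 0, 0, 0.05]
  ]
}}

```text
time: 12.5
ee_pos: [573.8, 114.2, 120.7]
tool_rot: [2.764, 0.834, 0.879]
contact_force: [-0.6, 0.8, -1.9]
width: 61.2
```

Request:
{"op": "step_arm", "data": {
  "moves": [
    [0, 0, 0, 0, 0, 0.0015, 0.05],
    [0, 0, 0, 0, 0, 0.0005, 0.05],
    [0, 0, 0, 0, 0, 0, 0.05]
  ]
}}

```text
time: 12.88
ee_pos: [575.0, 114.7, 120.7]
tool_rot: [2.763, 0.835, 0.881]
contact_force: [-16.1, 0.1, 10.4]
width: 60.8
```

Contact came at the expected depth (19 N along the peg). I'll back off 1 mm and shift front-down until the cup's upper wall meets the rods.

Request:
{"op": "step_arm", "data": {
  "moves": [
    [0, 0, 0, 0, 0, -0.0015, 0.05],
    [0, 0, 0, -0.0018, -0.001, 0, 0.05],
    [0, 0, 0, -0.0018, -0.001, 0, 0.05],
    [0, 0, 0, 0, 0, 0, 0.05],
    [0, 0, 0, 0, 0, 0, 0.05]
  ]
}}

```text
time: 13.5
ee_pos: [571.1, 114.0, 118.6]
tool_rot: [2.763, 0.834, 0.881]
contact_force: [-2.2, 0.3, 5.7]
width: 61.3
```

Request:
{"op": "step_arm", "data": {
  "moves": [
    [0, 0, 0, -0.0018, -0.001, 0, 0.05],
    [0, 0, 0, -0.0018, -0.001, 0, 0.05],
    [0, 0, 0, 0, 0, 0, 0.05],
    [0, 0, 0, 0, 0, 0, 0.05]
  ]
}}

```text
time: 14.0
ee_pos: [569.1, 113.5, 117.7]
tool_rot: [2.761, 0.832, 0.885]
contact_force: [9.7, -1.0, 3.7]
width: 60.9
```

Request:
{"op": "step_arm", "data": {
  "moves": [
    [0, 0, 0, -0.0009, -0.0005, 0, 0.05],
    [0, 0, 0, -0.0009, -0.0005, 0, 0.05],
    [0, 0, 0, 0, 0, 0, 0.05],
    [0, 0, 0, 0, 0, 0, 0.05]
  ]
}}

```text
time: 14.5
ee_pos: [568.7, 113.4, 117.8]
tool_rot: [2.759, 0.83, 0.89]
contact_force: [18.7, -2.0, 3.5]
width: 60.8
```

Request:
{"op": "step_arm", "data": {
  "moves": [
    [0, 0, 0, 0.0014, 0.0008, 0, 0.05],
    [0, 0, 0, 0, 0, 0, 0.05],
    [0, 0, 0, 0, 0, 0, 0.064],
    [0, 0, 0, 0, 0, 0, 0.068],
    [0, 0, 0, 0, 0, 0, 0.072],
    [0, 0, 0, 0, 0, 0, 0.076],
    [0, 0, 0, 0, 0, 0, 0.08]
  ]
}}

```text
time: 15.38
ee_pos: [566.8, 113.6, 115.0]
tool_rot: [2.764, 0.834, 0.878]
contact_force: [0.4, -0.9, -0.8]
width: 79.7
```

```bash
python3 - <<'E'
from h import *
s=robot.read_state(); print(s['time'],s['ee_pos'].round(2),s['tool_rot'].round(4),s['contact_force'].round(1),s['width'])
im,d,K,V=grab('wrist','w12'); cupfit('w12',s['ee_pos'],s['tool_rot'],95)
ims,ds,Ks,Vs=grab('side','s12'); cv2.imwrite('pics/s12c.png',cv2.resize(ims[130:260,200:340],None,fx=4.5,fy=4.5,interpolation=cv2.INTER_CUBIC))
E
```

```text
15.375 [566.79 113.65 115.05] [2.7641 0.8344 0.8782] [ 0.4 -0.9 -0.8] 79.72235560544742
cup foot z -25.8 axis xy [4.81 3.63] tilt [-0.089  -0.0175] res 0.15 4953
```

View pics/s12c.png

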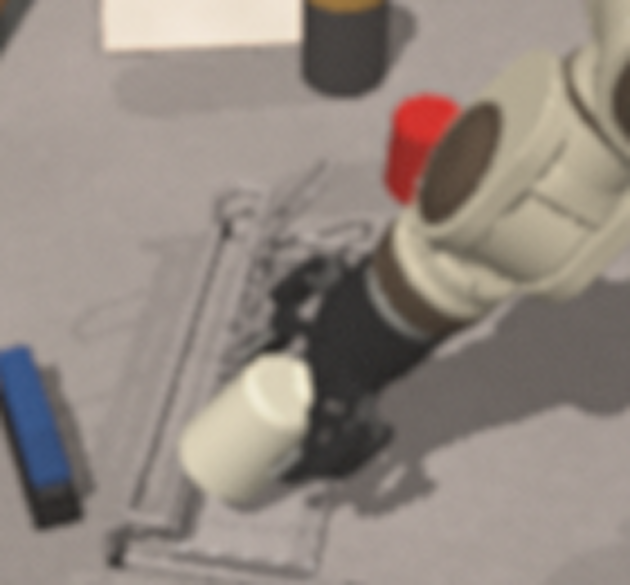

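View pics/w12.png

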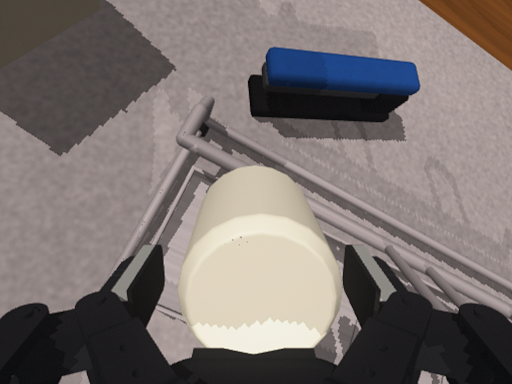

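Released. The cup hangs settled about 5° nearer upright than the peg, clear of both pads at (135,280) and (370,280). I'll retreat along the tool axis.

Request:
{"op": "step_arm", "data": {
  "moves": [
    [0, 0, 0, 0, 0.001, 0, 0.085],
    [0, 0, 0, 0, 0, -0.01, 0.085],
    [0, 0, 0, 0, 0, -0.03, 0.085],
    [0, 0, 0, 0, 0, -0.05, 0.085],
    [0, 0, 0, 0, 0, -0.05, 0.085],
    [0, 0, 0, 0, 0, 0, 0.085],
    [0, 0, 0, 0, 0, 0, 0.085]
  ]
}}

```text
time: 16.35
ee_pos: [488.1, 106.2, 230.9]
tool_rot: [2.764, 0.834, 0.88]
contact_force: [-0.4, 0.2, -0.4]
width: 85.3
```

```bash
python3 - <<'E'
from h import *
s=robot.read_state(); print(s['time'],s['ee_pos'].round(2),s['tool_rot'].round(4),s['joints'].round(2))
im,d,K,V=grab('wrist','w13'); rackmeas('w13')
ims,ds,Ks,Vs=grab('side','s13'); cv2.imwrite('pics/s13c.png',cv2.resize(ims[130:260,200:340],None,fx=4.5,fy=4.5,interpolation=cv2.INTER_CUBIC))
plan((440-30,-321,200),toolR(-.4))
E
```

```text
16.35 [488.08 106.15 230.94] [2.7636 0.8342 0.8795] [ 0.27 -0.62 -0.57  1.03 -0.11  2.79]
w13 rail 1927 lx -0.44 slope [-0.004  -0.1453]
 peg 1 204 legs -9.9 20.4 [-14.4  27.8] nrm 10.1
   tip s [109.7 111.7] y mid 0.2 nrm 0.1
 peg 0 399 legs -12.6 21.4 [-15.   22.2] nrm 1.4
   tip s [102.8 104.4] y mid 3.2 nrm 1.1
 peg -1 591 legs -12.5 21.3 [-15.2  22.8] nrm 1.1
   tip s [102.8 104.2] y mid 4.0 nrm 1.0
turn [  0.37 -35.86  54.74] shift after turn (tool, m) [0.0944 0.4237 0.0294] before turn [-0.2984  0.3141 -0.0397] rows 6.961444929921002
```

View pics/s13c.png

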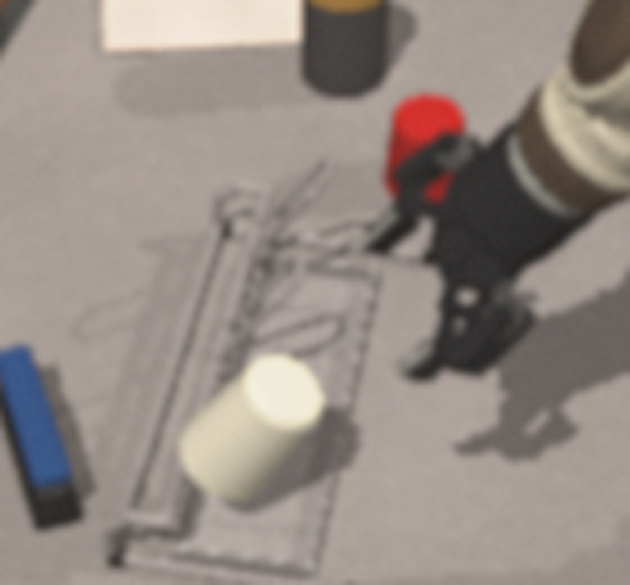

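View pics/w13.png

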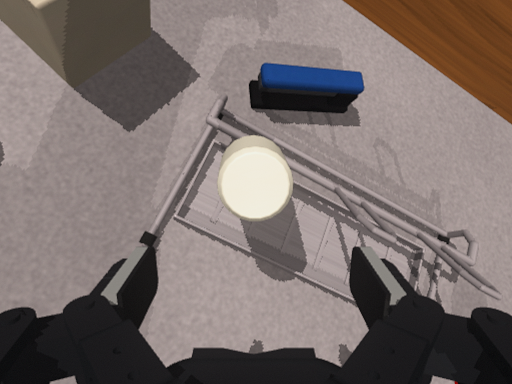

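The tall cup hangs on the left peg: side crop (250,425), wrist (255,185). Next is the short cup.

```bash
python3 - <<'E'
from h import *
plan((438,-320.5,152),toolR(0))
E
```

```text
turn [  7.3  -34.18  32.56] shift after turn (tool, m) [-0.05    0.4265  0.0774] before turn [-0.3029  0.3137  0.0157] rows 6.981882504764016
```

Request:
{"op": "step_arm", "data": {
  "moves": [
    [0, 0, 0, 0, 0.02, -0.02, 0.085],
    [1.46, -6.84, 6.51, 0, 0, 0, 0.085],
    [1.46, -6.84, 6.51, 0, 0, 0, 0.085],
    [1.46, -6.84, 6.51, 0, 0, 0, 0.085],
    [1.46, -6.84, 6.51, 0, 0, 0, 0.085],
    [1.46, -6.84, 6.51, 0, 0, 0, 0.085],
    [0, 0, 0, 0, 0.05, 0, 0.085],
    [0, 0, 0, 0, 0.055, 0, 0.085]
  ]
}}

```text
time: 17.45
ee_pos: [498.5, -65.6, 247.1]
tool_rot: [-3.107, -0.104, 0.008]
contact_force: [0.6, -0.4, 0.0]
width: 85.0
```

```bash
python3 - <<'E'
from h import *
plan((438,-320.5,152),toolR(0))
E
```

```text
turn [-1.89  0.3   3.82] shift after turn (tool, m) [-0.0605  0.2549  0.0951] before turn [-0.077   0.2533  0.0871] rows 4.458823711009914
```

Request:
{"op": "step_arm", "data": {
  "moves": [
    [-1.9, 0.3, 3.8, 0, 0, 0, 0.085],
    [0, 0, 0, -0.012, 0.05, 0.005, 0.085],
    [0, 0, 0, -0.012, 0.05, 0.01, 0.085],
    [0, 0, 0, -0.012, 0.05, 0.02, 0.085],
    [0, 0, 0, -0.012, 0.05, 0.03, 0.085],
    [0, 0, 0, -0.012, 0.053, 0.03, 0.085],
    [0, 0, 0, 0, 0, 0, 0.085],
    [0, 0, 0, 0, 0, 0, 0.085]
  ]
}}

```text
time: 18.45
ee_pos: [438.1, -317.1, 153.4]
tool_rot: [-3.141, 0.002, -0.003]
contact_force: [-1.1, 0.3, 0.5]
width: 84.8
```

```bash
python3 - <<'E'
from h import *
s=robot.read_state(); print(s['time'],s['ee_pos'].round(2),s['tool_rot'].round(4),s['joints'].round(2))
im,d,K,V=grab('wrist','w14'); fitcup(cloud(d,K,V),(438,-320),72,26)
cupfit('w14',s['ee_pos'],s['tool_rot'],72)
Rt=R.from_rotvec(s['tool_rot']); print(Rt.inv().apply(np.linalg.inv(V)[:3,3]-s['ee_pos']))
plan((438,-320.5,152),toolR(0))
E
```

```text
18.45 [ 438.13 -317.13  153.38] [-3.1409e+00  1.9000e-03 -3.4000e-03] [-0.63  0.05 -0.06  1.46  0.    2.52]
foot 5543 [ 441.1 -323.6   70.8] (439.4, -323.6, 29.0) all (443.4, -323.7, 33.4) zmed 70.94705169674617
cup foot z nan axis xy [0. 0.] tilt [0. 0.] res nan 0
[  73.9630217     1.37214816 -119.48872967]
turn [ 0.01 -0.19 -0.  ] shift after turn (tool, m) [-0.0006  0.0037  0.0022] before turn [-0.0006  0.0037  0.0022] rows 0.06945266457766837
  return _methods._mean(a, axis=axis, dtype=dtype,
  ret = ret.dtype.type(ret / rcount)
h.py:91: RuntimeWarning: Mean of empty slice.
  r=least_squares(res,[0,0,0,0],loss='soft_l1'); print('cup foot z',fz.round(1),'axis xy',r.x[:2].round(2),'tilt',r.x[2:].round(4),'res',np.abs(r.fun).mean().round(2),len(wall))
```

View pics/w14.png

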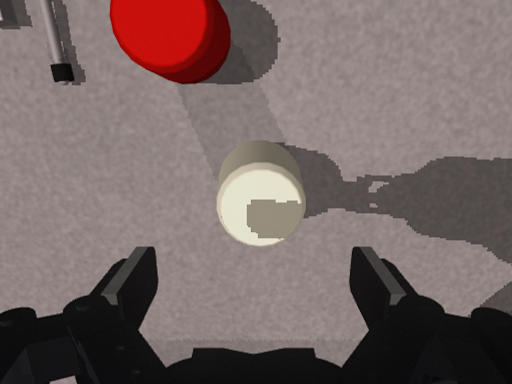

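The white short cup's disc at (262,205) is the target; red at (170,40) stays clear. I'll correct by 5 mm in y, descend and grip.

Request:
{"op": "step_arm", "data": {
  "moves": [
    [0, 0, 0, 0.002, 0.0053, 0.025, 0.085],
    [0, 0, 0, 0, 0, 0.04, 0.085],
    [0, 0, 0, 0, 0, 0.04, 0.085],
    [0, 0, 0, 0, 0, 0, 0.085],
    [0, 0, 0, 0, 0, 0, 0.068],
    [0, 0, 0, 0, 0, 0, 0.05],
    [0, 0, 0, 0, 0, 0, 0.05],
    [0, 0, 0, 0, 0, 0, 0.05]
  ],
  "squeeze": 40
}}

```text
time: 19.5
ee_pos: [442.1, -323.0, 52.3]
tool_rot: [3.139, 0.0, 0.011]
contact_force: [-0.5, 2.4, 7.2]
width: 61.3
```

```bash
python3 - <<'E'
from h import *
s=robot.read_state(); print(s['time'],s['ee_pos'].round(2),s['tool_rot'].round(4),s['width'],s['contact_force'].round(1))
im,d,K,V=grab('wrist','w15'); cupfit('w15',s['ee_pos'],s['tool_rot'],72)
plan((439,-317,230),hangR(0)); plan(tip(-1)+world(100*U()+7*F()),hangR(0))
E
```

```text
19.5 [ 442.12 -322.97   52.33] [3.1392e+00 3.0000e-04 1.1500e-02] 61.34200772577738 [-0.5  2.4  7.2]
cup foot z -18.8 axis xy [-6.79  0.9 ] tilt [0.1491 0.0516] res 3.84 7899
turn [ 1.66 34.56 -4.74] shift after turn (tool, m) [ 0.0998 -0.0062 -0.147 ] before turn [-0.0018 -0.0056 -0.1777] rows 2.844148619074649
turn [ 1.66 34.56 -4.74] shift after turn (tool, m) [ 0.179 -0.2   -0.078] before turn [ 0.0855 -0.2076 -0.1664] rows 4.471885740916059
```

View pics/w15.png

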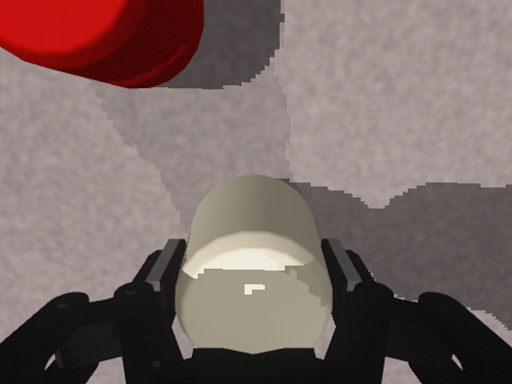

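Request:
{"op": "step_arm", "data": {
  "moves": [
    [0, 0, 0, 0, 0, -0.03, 0.05],
    [0, 0, 0, 0, 0, -0.055, 0.05],
    [0, 0, 0, 0, 0, -0.055, 0.05],
    [0, 0, 0, 0, 0, -0.045, 0.05],
    [0.42, 8.64, -1.18, 0, 0, 0, 0.05],
    [0.42, 8.64, -1.18, 0, 0, 0, 0.05],
    [0.42, 8.64, -1.18, 0, 0, 0, 0.05],
    [0.42, 8.64, -1.18, 0, 0, 0, 0.05]
  ]
}}

```text
time: 20.55
ee_pos: [440.1, -322.5, 236.9]
tool_rot: [-2.968, -0.129, -0.941]
contact_force: [-0.3, -0.1, -2.3]
width: 61.3
```

Request:
{"op": "step_arm", "data": {
  "moves": [
    [0, 0, 0, 0, 0, 0, 0.05]
  ]
}}

```text
time: 20.68
ee_pos: [438.4, -322.4, 234.6]
tool_rot: [-2.97, -0.123, -0.93]
contact_force: [-0.4, 0.5, -2.6]
width: 61.3
```

```bash
python3 - <<'E'
from h import *
s=robot.read_state(); print(s['time'],s['ee_pos'].round(2),s['tool_rot'].round(4),s['joints'].round(2),s['width'])
plan(tip(-1)+world(105*U()+7*F()+[0,4,0]),hangR(0))
E
```

```text
20.675 [ 438.41 -322.42  234.63] [-2.9704 -0.1229 -0.9301] [-0.86 -0.32 -0.34  1.16  0.48  2.3 ] 61.34285914101521
turn [ 0.02  0.22 -0.21] shift after turn (tool, m) [ 0.0775 -0.2031  0.0684] before turn [ 0.077  -0.2034  0.0681] rows 3.646222510308082
```

Request:
{"op": "step_arm", "data": {
  "moves": [
    [0, 0, 0, 0.015, -0.05, 0, 0.05],
    [0, 0, 0, 0.02, -0.05, 0.01, 0.05],
    [0, 0, 0, 0.02, -0.05, 0.02, 0.05],
    [0, 0, 0, 0.0222, -0.053, 0.02, 0.05],
    [0, 0, 0, 0, 0, 0.018, 0.05],
    [0, 0, 0, 0, 0, 0, 0.05],
    [0, 0, 0, 0, 0, 0, 0.05],
    [0, 0, 0, 0, 0, 0, 0.05]
  ]
}}

```text
time: 21.68
ee_pos: [524.5, -112.5, 224.1]
tool_rot: [-2.97, -0.124, -0.931]
contact_force: [-0.2, -0.2, -2.3]
width: 61.3
```

```bash
cat > m.py <<'E'
from h import *
import sys
n=sys.argv[1]
s=robot.read_state(); print(s['time'],s['ee_pos'].round(2),s['tool_rot'].round(4),s['contact_force'].round(1),s['joints'].round(2))
im,d,K,V=grab('wrist',n); rackmeas(n); cupfit(n,s['ee_pos'],s['tool_rot'],72)
l=tolocal(s['ee_pos']); print('TCP local',l.round(1),'s',(-l[0]*np.sin(A35)+(l[2]-55)*np.cos(A35)).round(1),'n',(l[0]*np.cos(A35)+(l[2]-55)*np.sin(A35)).round(1))
Rt=R.from_rotvec(s['tool_rot']); print('cam',Rt.inv().apply(np.linalg.inv(V)[:3,3]-s['ee_pos']).round(2))
E
python3 m.py w16
```

```text
21.675 [ 524.49 -112.48  224.12] [-2.9698 -0.1238 -0.9313] [-0.2 -0.2 -2.3] [-0.32 -0.5  -0.51  1.    0.23  2.8 ]
w16 rail 2415 lx -0.58 slope [-0.0026 -0.309 ]
 peg 1 1454 legs -22.7 4.5 [-27.9  -4.6] nrm 3.6
 peg 0 455 legs -17.6 16.3 [-18.5  19.3] nrm 1.9
   tip s [102.6 104.3] y mid -0.9 nrm 1.2
 peg -1 226 legs -14.7 18.1 [-17.7  21.2] nrm 2.9
cup foot z -18.8 axis xy [-4.15  1.59] tilt [-0.0069 -0.0004] res 0.19 5535
TCP local [-125.  -107.4  224.1] s 210.2 n -5.4
cam [  73.14    1.42 -119.51]
```

View pics/w16.png

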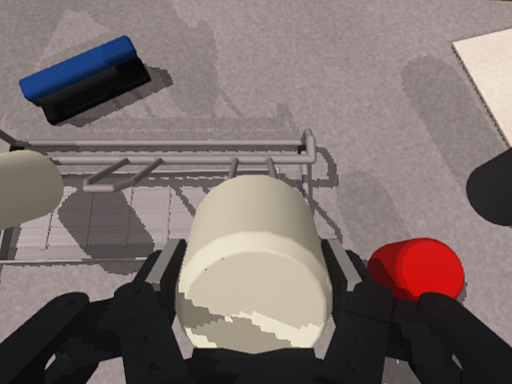

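The cup axis is within 1 mm of the right peg, whose legs at (233,165) and (269,165) are centred on the cup at 253. I'll lower along the peg.

Request:
{"op": "step_arm", "data": {
  "moves": [
    [0, 0, 0, 0.002, -0.0005, 0.015, 0.05],
    [0, 0, 0, 0, 0, 0.02, 0.05],
    [0, 0, 0, 0, 0, 0.015, 0.05],
    [0, 0, 0, 0, 0, 0, 0.05],
    [0, 0, 0, 0, 0, 0, 0.05]
  ]
}}

```text
time: 22.35
ee_pos: [554.6, -108.4, 183.5]
tool_rot: [-2.969, -0.126, -0.931]
contact_force: [-0.3, 0.1, -1.7]
width: 61.3
```

```bash
python3 m.py w17
```

```text
22.35 [ 554.6  -108.35  183.49] [-2.9688 -0.1263 -0.9305] [-0.3  0.1 -1.7] [-0.29 -0.43 -0.54  0.89  0.21  2.83]
w17 rail 3311 lx -0.34 slope [-0.0019 -0.096 ]
 peg 1 296 legs -25.0 0 [-28.  -16.1] nrm 1.3
 peg 0 802 legs -17.5 16.5 [-18.5  19.4] nrm 1.8
   tip s [102.4 104.2] y mid -0.9 nrm 1.2
 peg -1 26 legs -15.4 19.1 [-17.6  21.1] nrm 2.9
cup foot z -18.7 axis xy [-4.14  1.59] tilt [-0.0072 -0.0005] res 0.19 5519
TCP local [ -94.6 -105.9  183.5] s 159.5 n -3.8
cam [  73.15    1.41 -119.5 ]
```

Request:
{"op": "step_arm", "data": {
  "moves": [
    [0, 0, 0, 0, 0, 0.01, 0.05],
    [0, 0, 0, 0, 0, 0.012, 0.05],
    [0, 0, 0, 0, 0, 0.012, 0.05],
    [0, 0, 0, 0, 0, 0, 0.05]
  ]
}}

```text
time: 22.9
ee_pos: [573.7, -106.2, 153.4]
tool_rot: [-2.969, -0.126, -0.926]
contact_force: [0.1, -0.0, -1.8]
width: 61.5
```

Request:
{"op": "step_arm", "data": {
  "moves": [
    [0, 0, 0, 0, 0, 0.01, 0.05],
    [0, 0, 0, 0, 0, 0.008, 0.05],
    [0, 0, 0, 0, 0, 0, 0.05],
    [0, 0, 0, 0, 0, 0, 0.05]
  ]
}}

```text
time: 23.4
ee_pos: [584.1, -105.7, 140.6]
tool_rot: [-2.969, -0.126, -0.93]
contact_force: [0.0, 0.1, -2.0]
width: 61.5
```

```bash
python3 m.py w18
```

```text
23.4 [ 584.14 -105.66  140.58] [-2.9688 -0.1262 -0.9303] [ 0.   0.1 -2. ] [-0.27 -0.35 -0.57  0.77  0.2   2.85]
w18 rail 3464 lx -0.21 slope [-0.0033 -0.0904]
 peg 0 1535 legs -17.3 16.5 [-18.4  19.6] nrm 1.7
   tip s [101.3 104. ] y mid -7.7 nrm 1.4
 peg -1 157 legs -24.5 27.4 [-27.7  28. ] nrm 11.2
cup foot z -18.7 axis xy [-4.15  1.59] tilt [-0.007 -0.001] res 0.19 5525
TCP local [ -64.9 -105.7  140.6] s 107.3 n -4.1
cam [  73.15    1.39 -119.49]
```

View pics/w18.png

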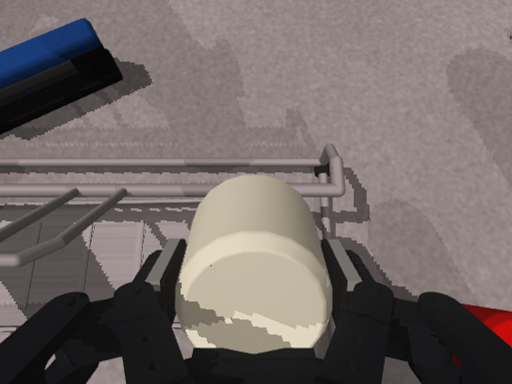

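Request:
{"op": "step_arm", "data": {
  "moves": [
    [0, 0, 0, 0, 0.001, 0.006, 0.05],
    [0, 0, 0, 0, 0, 0.005, 0.05],
    [0, 0, 0, 0, 0, 0, 0.05],
    [0, 0, 0, 0, 0, 0, 0.05]
  ]
}}

```text
time: 23.95
ee_pos: [590.4, -106.0, 131.3]
tool_rot: [-2.969, -0.126, -0.93]
contact_force: [-0.3, -0.7, -2.2]
width: 61.0
```

Request:
{"op": "step_arm", "data": {
  "moves": [
    [0, 0, 0, 0, 0, 0.0015, 0.05],
    [0, 0, 0, 0, 0, 0.001, 0.05],
    [0, 0, 0, 0, 0, 0, 0.05]
  ]
}}

```text
time: 24.32
ee_pos: [591.9, -106.0, 129.3]
tool_rot: [-2.969, -0.126, -0.93]
contact_force: [-0.1, 0.8, -2.0]
width: 61.1
```

Request:
{"op": "step_arm", "data": {
  "moves": [
    [0, 0, 0, 0, 0, 0.001, 0.05],
    [0, 0, 0, 0, 0, 0.001, 0.05],
    [0, 0, 0, 0, 0, 0, 0.05]
  ]
}}

```text
time: 24.7
ee_pos: [593.0, -105.9, 127.6]
tool_rot: [-2.969, -0.126, -0.93]
contact_force: [0.5, -0.6, -1.5]
width: 61.6
```

Request:
{"op": "step_arm", "data": {
  "moves": [
    [0, 0, 0, 0, 0, 0.001, 0.05],
    [0, 0, 0, 0, 0, 0.001, 0.05],
    [0, 0, 0, 0, 0, 0, 0.05]
  ]
}}

```text
time: 25.08
ee_pos: [594.2, -105.8, 127.1]
tool_rot: [-2.969, -0.126, -0.932]
contact_force: [-9.9, -0.3, 5.9]
width: 61.4
```

Request:
{"op": "step_arm", "data": {
  "moves": [
    [0, 0, 0, 0, 0, 0.001, 0.05],
    [0, 0, 0, 0, 0, 0.0005, 0.05],
    [0, 0, 0, 0, 0, 0, 0.05]
  ]
}}

```text
time: 25.45
ee_pos: [595.1, -105.8, 127.2]
tool_rot: [-2.968, -0.126, -0.933]
contact_force: [-21.0, 0.6, 16.3]
width: 61.4
```

Contact at the expected depth. I'll back off and shift front-down along tool -x until the wall meets the rods.

Request:
{"op": "step_arm", "data": {
  "moves": [
    [0, 0, 0, 0, 0, -0.002, 0.05],
    [0, 0, 0, -0.002, 0, 0, 0.05],
    [0, 0, 0, -0.002, 0, 0, 0.05],
    [0, 0, 0, 0, 0, 0, 0.05],
    [0, 0, 0, 0, 0, 0, 0.05]
  ]
}}

```text
time: 26.08
ee_pos: [591.1, -106.2, 125.1]
tool_rot: [-2.969, -0.126, -0.933]
contact_force: [-2.2, 0.5, 6.4]
width: 61.7
```

Request:
{"op": "step_arm", "data": {
  "moves": [
    [0, 0, 0, -0.0015, 0, 0, 0.05],
    [0, 0, 0, -0.0015, 0, 0, 0.05],
    [0, 0, 0, 0, 0, 0, 0.05],
    [0, 0, 0, 0, 0, 0, 0.05]
  ]
}}

```text
time: 26.58
ee_pos: [588.7, -106.4, 123.4]
tool_rot: [-2.968, -0.127, -0.933]
contact_force: [0.0, 0.0, 6.2]
width: 61.4
```

Request:
{"op": "step_arm", "data": {
  "moves": [
    [0, 0, 0, -0.0015, 0, 0, 0.05],
    [0, 0, 0, -0.001, 0, 0, 0.05],
    [0, 0, 0, 0, 0, 0, 0.05],
    [0, 0, 0, 0, 0, 0, 0.05]
  ]
}}

```text
time: 27.08
ee_pos: [586.6, -106.5, 122.0]
tool_rot: [-2.968, -0.127, -0.933]
contact_force: [-1.2, -0.5, 4.6]
width: 61.5
```

Request:
{"op": "step_arm", "data": {
  "moves": [
    [0, 0, 0, -0.0015, 0, 0, 0.05],
    [0, 0, 0, -0.001, 0, 0, 0.05],
    [0, 0, 0, 0, 0, 0, 0.05],
    [0, 0, 0, 0, 0, 0, 0.05]
  ]
}}

```text
time: 27.58
ee_pos: [585.6, -106.6, 121.5]
tool_rot: [-2.967, -0.127, -0.937]
contact_force: [8.0, 1.3, 3.8]
width: 61.3
```

Wall contact (8 N). Release slowly.

Request:
{"op": "step_arm", "data": {
  "moves": [
    [0, 0, 0, 0.001, 0, 0, 0.05],
    [0, 0, 0, 0, 0, 0, 0.05],
    [0, 0, 0, 0, 0, 0, 0.064],
    [0, 0, 0, 0, 0, 0, 0.068],
    [0, 0, 0, 0, 0, 0, 0.072],
    [0, 0, 0, 0, 0, 0, 0.078],
    [0, 0, 0, 0, 0, 0, 0.085],
    [0, 0, 0, 0, 0, 0, 0.085]
  ]
}}

```text
time: 28.58
ee_pos: [584.8, -106.6, 120.2]
tool_rot: [-2.969, -0.126, -0.93]
contact_force: [0.2, -0.0, 0.7]
width: 85.1
```

```bash
python3 m.py w19
```

```text
28.575 [ 584.85 -106.55  120.22] [-2.9689 -0.1262 -0.9302] [ 0.2 -0.   0.7] [-0.27 -0.33 -0.6   0.73  0.2   2.85]
w19 rail 3343 lx -0.48 slope [-0.0048 -0.3433]
 peg 0 1548 legs -17.4 16.5 [-18.6  19.2] nrm 1.6
   tip s [95.7 96.8] y mid -12.5 nrm 0.3
 peg -1 1611 legs -21.3 22.9 [-27.7  27.8] nrm 10.2
   tip s [107.3 110.3] y mid 0.3 nrm 2.3
cup foot z -15.9 axis xy [-6.79  1.13] tilt [0.2619 0.0033] res 0.3 7924
TCP local [ -64.3 -106.7  120.2] s 90.3 n -15.3
cam [  73.13    1.41 -119.49]
```

View pics/w19.png

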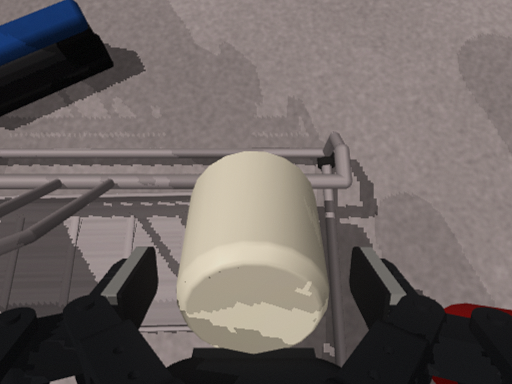

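The short cup tipped foot-forward on release, by about 15° relative to the peg. I'll check from the side and top before moving.

```bash
python3 - <<'E'
from h import *
for n in('side','top'):
    im,d,K,V=grab(n,n+'20'); l=tolocal(cloud(d,K,V))
    x0,y0,x1,y1=(210,120,330,250) if n=='side' else (190,150,340,250)
    cv2.imwrite(f'pics/{n}20c.png',cv2.resize(im[y0:y1,x0:x1],None,fx=4.5,fy=4.5,interpolation=cv2.INTER_CUBIC))
E
```

```text
(no output)
```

View pics/side20c.png

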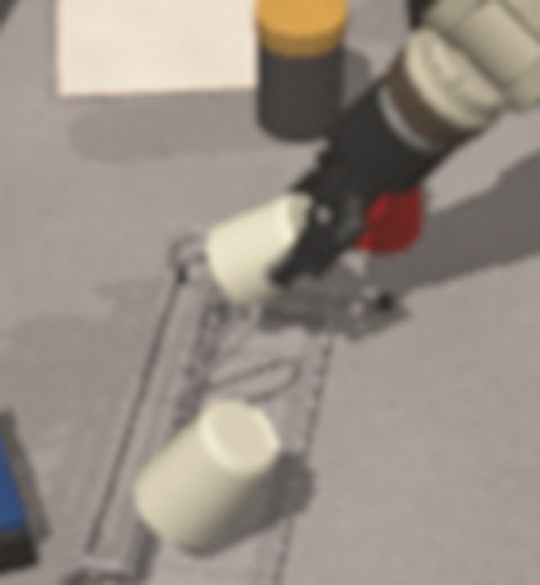

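View pics/top20c.png

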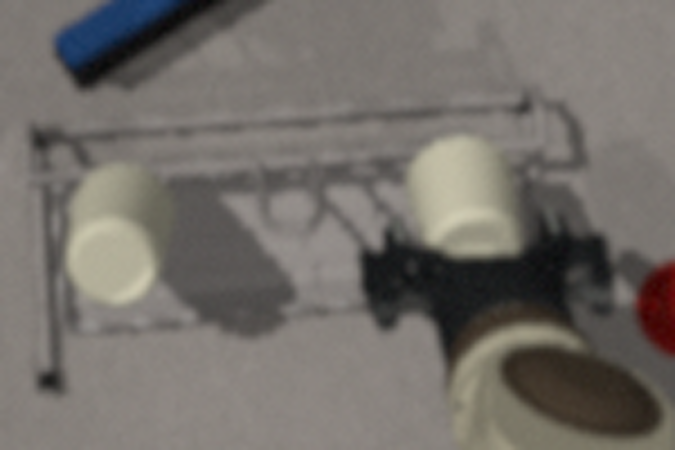

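```bash
cat >> h.py <<'E'
def sdf_cup(P,H,rm,rf,rb):
    # P in cup frame, foot outer face at z=0, mouth at z=-H ; profile polyline (r,z), distance to outer profile
    r=np.hypot(P[:,0],P[:,1]); z=P[:,2]
    segs=[((0,0),(rb,0)),((rb,0),(rf,-6)),((rf,-6),(rm,-H))]
    D=[]
    for a,b in segs:
        a=np.array(a,float);b=np.array(b,float);ab=b-a
        t=np.clip(((r-a[0])*ab[0]+(z-a[1])*ab[1])/(ab@ab),0,1)
        D.append(np.hypot(r-a[0]-t*ab[0],z-a[1]-t*ab[1]))
    return np.min(D,0)
def fitfull(names,H,p0,k,verbose=True,mask=None):
    """fit cup in rack-local coords. p0=(foot centre local xyz, lean about y(rad from vertical to front), side lean)"""
    from scipy.optimize import least_squares
    rm,rf,rb=(34,29,25) if H==95 else (35,30,26)
    out=[]
    for n in names:
        im,d,K,V=load(n); l=tolocal(cloud(d,K,V))
        hsv=cv2.cvtColor(im,cv2.COLOR_BGR2HSV).astype(int)
        b=im.astype(int)
        def axis(p): 
            u=np.array([-np.sin(p[3]),np.sin(p[4]),np.cos(p[3])]); return u/np.linalg.norm(u)
        def frame(p,q):
            u=axis(p); v=q-p[:3]; z=v@u; r=np.linalg.norm(v-z[:,None]*u,axis=1); return np.c_[r,0*r,z]
        q=l.reshape(-1,3); warm=((b[...,2]-b[...,0])>8).reshape(-1)
        p=np.array(p0,float)
        for it in range(4):
            D=sdf_cup(frame(p,np.nan_to_num(q,nan=1e4)),H,rm,rf,rb); sel=q[(D<(14,8,5,4)[it])&warm]
            r=least_squares(lambda p:sdf_cup(frame(p,sel),H,rm,rf,rb),p,loss='soft_l1'); p=r.x
        u=axis(p); ins=p[:3]-6*u; T=np.array([-60.2,110*k,141])
        a=A35; e=ins-T
        print(n,len(sel),'res',np.abs(r.fun).mean().round(2),'foot',p[:3].round(1),'lean deg',np.degrees(p[3:]).round(1),'inside-tip local',e.round(1),'tip in cup: along axis',((-e)@u).round(1),'perp',np.linalg.norm(-e-((-e)@u)*u).round(1))
        out.append(p)
    return out
E
python3 - <<'E'
from h import *
fitfull(['w19','side20','top20'],72,[-80,-107,135,.8,0],-1)
fitfull(['w13'],95,[-75,113,145,.5,0],1); fitfull(['side20','top20'],95,[-75,113,145,.5,0],1)
E
```

```text
w19 24906 res 0.3 foot [ -78.3 -107.8  127.2] lean deg [49.1  0.1] inside-tip local [-13.6   2.2 -17.7] tip in cup: along axis 1.3 perp 22.4
side20 309 res 1.58 foot [ -79.5 -106.9  129.5] lean deg [49.4  0.3] inside-tip local [-14.8   3.  -15.4] tip in cup: along axis -1.2 perp 21.5
top20 546 res 1.06 foot [ -78.  -108.3  128.3] lean deg [49.1  0.1] inside-tip local [-13.2   1.7 -16.6] tip in cup: along axis 0.9 perp 21.3
w13 5109 res 0.43 foot [-72.5 113.4 139.3] lean deg [29.5  1.7] inside-tip local [-9.3  3.2 -6.9] tip in cup: along axis 1.3 perp 12.0
side20 630 res 1.28 foot [-73.6 114.3 141.6] lean deg [29.7  1.9] inside-tip local [-10.5   4.1  -4.6] tip in cup: along axis -1.3 perp 12.1
top20 589 res 0.84 foot [-72.2 113.1 140.4] lean deg [29.3  1.5] inside-tip local [-9.   3.  -5.8] tip in cup: along axis 0.6 perp 11.1
```

The fits are good. The tall cup is home: lean 29.5°, tip within 1 mm of the face, 12 mm off-centre. The short cup is home axially but leans 49° with the tip in the corner, 22 mm off-centre. That's a poor rest, so I'll regrasp it and reseat it nearer upright.

Request:
{"op": "step_arm", "data": {
  "moves": [
    [0, 0, 0, 0, 0, 0, 0.07],
    [0, 0, 0, 0, 0, 0, 0.064],
    [0, 0, 0, 0, 0, 0, 0.05],
    [0, 0, 0, 0, 0, 0, 0.05],
    [0, 0, 0, 0, 0, 0, 0.05]
  ],
  "squeeze": 40
}}

```text
time: 29.35
ee_pos: [585.0, -106.4, 120.7]
tool_rot: [-2.968, -0.127, -0.931]
contact_force: [-5.1, 2.2, 5.1]
width: 60.9
```

```bash
cat > re.py <<'E'
from h import *
import sys
n=sys.argv[1]
s=robot.read_state(); print(s['time'],s['ee_pos'].round(2),s['width'],s['contact_force'].round(1))
grab('wrist',n)
p=fitfull([n],72,[-78.3,-107.8,127.2,.857,0],-1)[0]
u=U(p[3]); foot=p[:3]; ins=foot-6*u
tcp=tolocal(s['ee_pos']); 
T=np.array([-60.5,foot[1],140.5])
prev=np.array(tcp); R0=R.from_rotvec(s['tool_rot']); Rw=R.from_euler('z',RP[2])
leanprev=p[3]; Rc=R0
for (h,pp,lean) in ((7,15,45),(8,6,35),(8,2,26),(8,1,20),(0,1,20)):
    a=np.radians(lean); uu=U(a); bb=-F(a)
    ins2=T+h*uu-pp*bb
    # rotate tool about local y: lean change
    da=p[3]-a  # reduce lean
    Q=R.from_euler('y',da)  # local rotation taking u(p3)->u(a)
    assert np.allclose(Q.apply(u),uu,atol=1e-6)
    t2=ins2+Q.apply(tcp-ins)
    Rn=Rw*Q*Rw.inv()*R0
    d=world(t2-prev)
    print((h,pp,lean),'turn',np.degrees((Rc.inv()*Rn).as_rotvec()).round(2),'shift(in tool before turn) mm',Rc.inv().apply(d).round(1),'(after)',Rn.inv().apply(d).round(1))
    prev=t2; Rc=Rn
E
python3 re.py w21
```

```text
Traceback (most recent call last):
  File "re.py", line 1, in <module>
    from h import *
  File "h.py", line 1, in <module>
    import numpy as np, cv2
  File "re.py", line 4, in <module>
    s=robot.read_state(); print(s['time'],s['ee_pos'].round(2),s['width'],s['contact_force'].round(1))
NameError: name 'robot' is not defined
```

The script's file name shadows Python's `re` module, so I'll rename it.

```bash
mv re.py reseat.py; rm -rf __pycache__/re.*; python3 reseat.py w21
```

```text
29.35 [ 584.96 -106.41  120.71] 60.85127390047602 [-5.1  2.2  5.1]
w21 24871 res 0.31 foot [ -78.1 -107.9  126.9] lean deg [49.9  0.3] inside-tip local [-13.3   2.1 -18. ] tip in cup: along axis 1.4 perp 22.4
(7, 15, 45) turn [-0.01 -4.91  0.01] shift(in tool before turn) mm [  4.   -0.  -10.7] (after) [  3.1  -0.  -11. ]
(8, 6, 35) turn [ -0.02 -10.     0.02] shift(in tool before turn) mm [ 8.3 -0.  -3.6] (after) [ 7.5 -0.  -5. ]
(8, 2, 26) turn [-0.02 -9.    0.02] shift(in tool before turn) mm [ 3.8 -0.  -0.7] (after) [ 3.7 -0.  -1.3]
(8, 1, 20) turn [-0.01 -6.    0.01] shift(in tool before turn) mm [ 1.  -0.   0.1] (after) [ 1. -0. -0.]
(0, 1, 20) turn [0. 0. 0.] shift(in tool before turn) mm [2.1 0.  7.7] (after) [2.1 0.  7.7]
```

Request:
{"op": "step_arm", "data": {
  "moves": [
    [0, 0, 0, 0.001, 0, -0.005, 0.05],
    [0, 0, 0, 0.003, 0, -0.0057, 0.05],
    [0, -4.9, 0, 0, 0, 0, 0.05],
    [0, 0, 0, 0, 0, 0, 0.05]
  ]
}}

```text
time: 29.9
ee_pos: [583.0, -106.9, 132.2]
tool_rot: [-3.009, -0.129, -0.805]
contact_force: [-0.8, -0.1, -2.0]
width: 60.9
```

Request:
{"op": "step_arm", "data": {
  "moves": [
    [0, -5, 0, 0.004, 0, -0.002, 0.05],
    [0, -5, 0, 0.0042, 0, -0.0018, 0.05],
    [0, 0, 0, 0, 0, 0, 0.05],
    [0, 0, 0, 0, 0, 0, 0.05]
  ]
}}

```text
time: 30.4
ee_pos: [587.1, -106.3, 137.6]
tool_rot: [-3.074, -0.131, -0.541]
contact_force: [-0.6, 0.9, -2.0]
width: 60.6
```

Request:
{"op": "step_arm", "data": {
  "moves": [
    [0, -4.5, 0, 0.002, 0, -0.0004, 0.05],
    [0, -4.5, 0, 0.0018, 0, -0.0004, 0.05],
    [0, -3, 0, 0.0005, 0, 0, 0.05],
    [0, -3, 0, 0.0005, 0, 0, 0.05],
    [0, 0, 0, 0, 0, 0, 0.05],
    [0, 0, 0, 0, 0, 0, 0.05]
  ]
}}

```text
time: 31.15
ee_pos: [591.5, -106.0, 140.3]
tool_rot: [-3.13, -0.134, -0.136]
contact_force: [-0.2, 0.3, -1.4]
width: 60.7
```

```bash
python3 - <<'E'
from h import *
s=robot.read_state(); print(s['time'],s['ee_pos'].round(2),s['width'],s['contact_force'].round(1),s['tool_rot'].round(3))
grab('wrist','w22'); grab('side','side22')
p0=[-70,-108,155,.35,0]
fitfull(['w22','side22'],72,p0,-1); rackmeas('w22')
E
```

```text
31.15 [ 591.49 -106.04  140.29] 60.73649964021475 [-0.2  0.3 -1.4] [-3.13  -0.134 -0.136]
w22 24756 res 0.31 foot [ -65.7 -108.1  152.6] lean deg [19.4  0.2] inside-tip local [-3.5  1.9  5.9] tip in cup: along axis -6.7 perp 2.3
side22 296 res 1.32 foot [ -66.6 -107.   155.9] lean deg [19.3  0.5] inside-tip local [-4.4  2.9  9.2] tip in cup: along axis -10.1 perp 3.0
w22 rail 5940 lx 1.11 slope [-0.0037  0.9067]
 peg 0 2160 legs -16.8 16.7 [-18.5  20.3] nrm 2.3
   tip s [ 99.7 103.4] y mid -8.7 nrm 2.2
 peg -1 1424 legs -22.2 23.8 [-27.6  27.8] nrm 10.2
   tip s [114.6 115. ] y mid 0.3 nrm 12.6
```

View pics/w22.png

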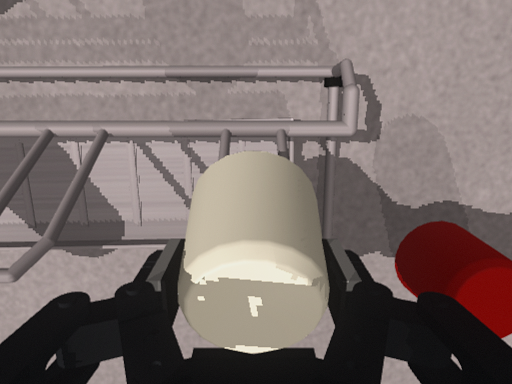

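The cup now leans 19° with no contact, and the tip is centred about 7–9 mm below the face. I'll lower along its axis.

Request:
{"op": "step_arm", "data": {
  "moves": [
    [0, 0, 0, 0.0008, 0, 0.003, 0.05],
    [0, 0, 0, 0.0006, 0, 0.002, 0.05],
    [0, 0, 0, 0, 0, 0, 0.05],
    [0, 0, 0, 0, 0, 0, 0.05]
  ]
}}

```text
time: 31.75
ee_pos: [593.7, -105.8, 135.6]
tool_rot: [-3.13, -0.134, -0.134]
contact_force: [-0.8, 0.2, -1.8]
width: 60.9
```

Request:
{"op": "step_arm", "data": {
  "moves": [
    [0, 0, 0, 0.0003, 0, 0.001, 0.05],
    [0, 0, 0, 0.0003, 0, 0.001, 0.05],
    [0, 0, 0, 0, 0, 0, 0.05]
  ]
}}

```text
time: 32.12
ee_pos: [594.4, -105.7, 133.5]
tool_rot: [-3.13, -0.134, -0.133]
contact_force: [0.0, 0.9, -2.1]
width: 60.9
```

Request:
{"op": "step_arm", "data": {
  "moves": [
    [0, 0, 0, 0.0003, 0, 0.001, 0.05],
    [0, 0, 0, 0, 0, 0.0005, 0.05],
    [0, 0, 0, 0, 0, 0, 0.05]
  ]
}}

```text
time: 32.5
ee_pos: [594.9, -105.7, 132.8]
tool_rot: [-3.13, -0.134, -0.135]
contact_force: [-2.9, 0.3, 5.0]
width: 60.8
```

```bash
python3 - <<'E'
from h import *
s=robot.read_state(); print(s['time'],s['ee_pos'].round(2),s['contact_force'].round(1))
grab('wrist','w23')
fitfull(['w23'],72,[-64,-108,146,.34,0],-1)
E
```

```text
32.5 [ 594.92 -105.73  132.79] [-2.9  0.3  5. ]
w23 24789 res 0.31 foot [ -62.3 -108.1  145.2] lean deg [19.4  0.3] inside-tip local [-0.1  1.9 -1.5] tip in cup: along axis 1.4 perp 2.0
```

Request:
{"op": "step_arm", "data": {
  "moves": [
    [0, 0, 0, 0, 0, 0, 0.062],
    [0, 0, 0, 0, 0, 0, 0.064],
    [0, 0, 0, 0, 0, 0, 0.066],
    [0, 0, 0, 0, 0, 0, 0.068],
    [0, 0, 0, 0, 0, 0, 0.07],
    [0, 0, 0, 0, 0, 0, 0.07]
  ]
}}

```text
time: 33.3
ee_pos: [594.9, -105.7, 132.2]
tool_rot: [-3.13, -0.134, -0.134]
contact_force: [0.3, -0.2, -1.0]
width: 70.1
```

```bash
python3 - <<'E'
from h import *
s=robot.read_state(); print(s['time'],s['ee_pos'].round(2),s['contact_force'].round(1),s['width'])
grab('wrist','w24')
fitfull(['w24'],72,[-64,-108,146,.34,0],-1)
E
```

```text
33.3 [ 594.92 -105.7   132.18] [ 0.3 -0.2 -1. ] 70.07633246842639
w24 24499 res 0.31 foot [ -62.  -108.1  145.4] lean deg [17.2  0. ] inside-tip local [-0.   1.9 -1.3] tip in cup: along axis 1.3 perp 1.9
```

View pics/w24.png

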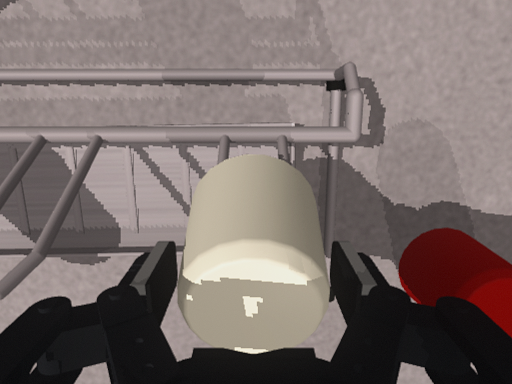

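The cup stays put: lean 17°, tip within 2 mm of the foot's centre. I'll open fully and retreat.

Request:
{"op": "step_arm", "data": {
  "moves": [
    [0, 0, 0, 0, 0, 0, 0.078],
    [0, 0, 0, 0, 0, 0, 0.085],
    [0, 0, 0, 0, 0, -0.01, 0.085],
    [0, 0, 0, 0, 0, -0.03, 0.085],
    [0, 0, 0, 0, 0, -0.05, 0.085],
    [0, 0, 0, -0.02, 0, -0.05, 0.085],
    [0, 0, 0, -0.05, 0, -0.02, 0.085],
    [0, 0, 0, -0.05, 0, 0, 0.085]
  ]
}}

```text
time: 34.35
ee_pos: [461.4, -117.6, 284.1]
tool_rot: [-3.131, -0.135, -0.14]
contact_force: [0.4, -0.4, 0.5]
width: 84.9
```

Request:
{"op": "step_arm", "data": {
  "moves": [
    [0, 0, 0, 0, 0, 0, 0.085],
    [0, 0, 0, 0, 0, 0, 0.085],
    [0, 0, 0, 0, 0, 0, 0.085]
  ]
}}

```text
time: 34.72
ee_pos: [462.9, -117.4, 281.3]
tool_rot: [-3.13, -0.135, -0.133]
contact_force: [0.6, -0.6, 0.5]
width: 84.8
```

```bash
python3 - <<'E'
from h import *
s=robot.read_state(); print(s['time'],s['ee_pos'].round(2),s['contact_force'].round(1))
for n in('wrist','side','top'): grab(n,n+'25')
fitfull(['wrist25','side25','top25'],72,[-62,-108,145.4,.3,0],-1)
fitfull(['wrist25','side25','top25'],95,[-72.5,113.4,139,.51,0],1)
ims=load('side25')[0]; cv2.imwrite('pics/side25c.png',cv2.resize(ims[100:330,180:360],None,fx=2.5,fy=2.5,interpolation=cv2.INTER_CUBIC))
# bystanders: change vs start
for n in('top','side'):
    a,da,K,V=load(n+'0'); b,db,_,_=load(n+'25'); wa=cloud(da,K,V); wb=cloud(db,K,V)
    for c,g,r in(('purple',(486,411),50),('red',(551,-264),50),('box',(661,366),90),('tin',(653,-385),50),('stapler',(747,105),80)):
        o=[]
        for w in(wa,wb):
            m=(np.hypot(w[...,0]-g[0],w[...,1]-g[1])<r)&(w[...,2]>15); o.append(np.r_[w[m].mean(0),m.sum()])
        print(n,c,(o[1]-o[0]).round(1))
E
```

```text
34.725 [ 462.93 -117.42  281.34] [ 0.6 -0.6  0.5]
wrist25 4996 res 0.53 foot [ -61.5 -108.3  145.4] lean deg [17.2  0. ] inside-tip local [ 0.5  1.7 -1.3] tip in cup: along axis 1.4 perp 1.7
side25 455 res 1.38 foot [ -63.1 -107.7  148.2] lean deg [17.2  0. ] inside-tip local [-1.1  2.3  1.5] tip in cup: along axis -1.7 perp 2.4
top25 496 res 1.04 foot [ -61.3 -108.4  147. ] lean deg [16.8  0.3] inside-tip local [0.7 1.5 0.3] tip in cup: along axis -0.1 perp 1.7
wrist25 4031 res 0.41 foot [-72.2 113.5 139.2] lean deg [29.4  1.5] inside-tip local [-9.1  3.3 -7. ] tip in cup: along axis 1.6 perp 11.9
side25 635 res 1.3 foot [-73.7 114.8 141.5] lean deg [29.6  2.4] inside-tip local [-10.5   4.6  -4.7] tip in cup: along axis -1.3 perp 12.3
top25 589 res 0.94 foot [-72.6 113.2 140.4] lean deg [29.7  1.6] inside-tip local [-9.4  3.  -5.8] tip in cup: along axis 0.3 perp 11.4
top purple [-0.1 -0.   0.4 -2. ]
top red [  19.   -11.7    8.6 -356. ]
top box [-0.1 -0.1  0.1 -7. ]
top tin [-0.   0.2 -0.4  4. ]
top stapler [ 0.7  0.5  0.6 -6. ]
side purple [ 0.1  0.   0.4 -1. ]
side red [-0.2  0.   0.3 -2. ]
side box [-0.1  0.  -0.   1. ]
side tin [ 0.1  0.  -0.2  3. ]
side stapler [-1.2  0.4 -1.  12. ]
```

View pics/wrist25.png

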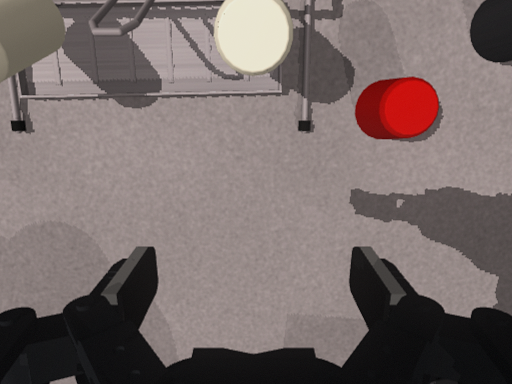

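View pics/side25c.png

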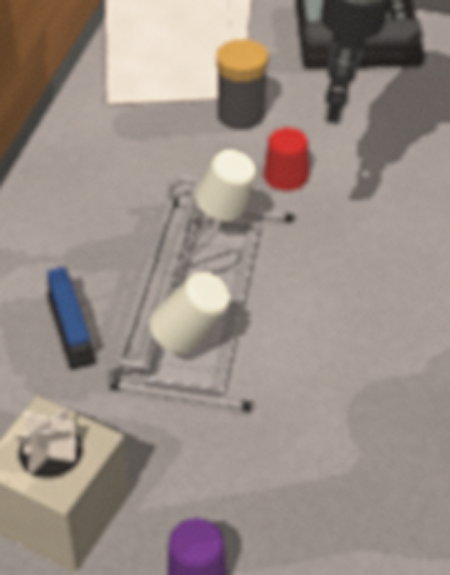

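Both cups hang on their own pegs over the flat tray, at side crop (225,185) and (190,315), and the arm is clear. The top camera's change at the red cup is the arm blocking the view; the side camera shows no change there. Handing in.

```bash
python3 -c "
from cell import robot
print(robot.hand_in())"
```

```text
the job is handed in; nothing more can be done
None
```

I tipped the drip tray flat first, then hung the tall cup on the left peg and the short cup on the right peg. I handed in at about 35 s, with the arm clear of everything.

- **Tray:** it lies open side up between the runners, beneath the pegs.
- **Tall cup:** it is fully home. The peg tip is within about 1.5 mm of the inner foot face and 12 mm off-centre, and the cup leans 29.5°.
- **Short cup:** on first release it tipped to a 49° lean with the tip in the corner of the foot. I regrasped and reseated it. It now leans 17°, with the tip within about 2 mm of the foot's centre and on the face.
- **Bystanders:** the tissue box, tea tin and both look-alikes moved 0.4 mm or less by the cameras. The stapler reads about 1 mm different, but the top and side views disagree on the direction, which looks like noise.
- **Disagreements:** the cameras differ by 2–3 mm on absolute positions. The top view also showed a change at the red cup. That was the arm blocking the view, and the side view shows no shift there.

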